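# Stamp a bar of laundry soap in a locked spring press

### The arm

A 6-joint arm with a two-finger parallel gripper is mounted at the origin on a cart in front of the work surface, level with it; the furniture and walls round the work are solid. World frame = base frame: x ahead of the robot, y to its left, z up, the work surface at z = 0. Lengths are in m, angles in rad, forces in N, time in s.
With the tool pointing down it reaches from about 0.25 to 0.775 m from the base axis. Payload 4 kg.
Tool frame: the origin (TCP) lies midway between the tips of the shut fingers; the grasp point (between the pads) lies 19 mm behind it; z points along the fingers, y is the line along which they close (so a half turn about z gives the same grasp; the last joint's range is limited). The gripper opens to 85 mm and grips with 20 to 120 N. Pads are 22 mm wide; open, the fingers measure 114 mm over their backs; the gripper's body (76 mm by 85 mm) begins 54 mm behind the grasp point. The pads swing forward as they close: fully open they stand 13 mm farther back than shut.
Start: joints at [1.051, 0.087, 1.371, -0, 1.684, -0.103], TCP at [0.223, 0.503, 0.202] pointing down, gripper open.
Joint ranges: [-3.1, 3.1], [-0.76, 2.03], [0.27, 2.55], [-1.08, 4.22], [0.17, 2.65], [-2.57, 2.57]. Speed limits (rad/s): [2.79, 2.79, 3.14, 3.14, 3.14, 3.14].

### API

Orientations are given as a unit quaternion [w, x, y, z].
In Python, from workcell import arm gives the robot as it stands.
- The arm moves only by the tool send_rows, never from a script. Its argument "series" is a list of rows, each an object of numbers: "jaw": the gripper command: -1 is fully open, 1 is shut, values between are in proportion; "x", "y", "z": the shift along the tool's x, y, z in mm; "rx", "ry", "rz": the turn, a rotation vector about the tool's x, y, z in rad. In form: [{"jaw": .., "x": .., "y": .., "z": .., "rx": .., "ry": .., "rz": ..}, ...]. A call has 1 to 5 rows; each row is the pose to reach, as a shift and turn from the pose commanded when the call began, along the tool's axes at that moment; what a row does not reach only later rows make up. A row lasts 1/12 s, in which the tool goes at most 41.7 mm and 7.16 degrees, less where a joint would pass 70% of its speed; a pose out of reach is approached as far as the arm can. A call with a gripper value outside its range is refused whole. The fingers move at their own pace and stop on an object; "squeeze" is the grip in N (left out, the last holds). Time passes only in rows, so rows that repeat a pose let the fingers close. It gives the time, the measured TCP pose, the force, the opening and the grip force at its end, in the units of the state.
- arm.observe(): the state, without advancing time (a new reading comes with each control period).
- arm.read_camera(name): name is "scene" or "top" or "wrist"; returns (picture, depth): 480x640x3 uint8, red, green, blue; 480x640 float32, m along the optical axis (not along the pixel's ray), 0 where there is no reading.
- arm.camera_params(name): a dict with "vfov" (degrees; the focal length in pixels is half the picture's height over the tangent of half this angle, whatever the lens; pixels are square), "cx", "cy" (the principal point, pixels), "origin" and "attitude" of the camera in the world; the wrist camera has in their place "hand_eye" (4x4, takes a point from camera to tool coordinates, whose origin is the TCP and whose axes are the flange's). Camera axes: x right, y down, z forward; pixel columns grow to the right and rows downward; lengths in m; the calibration is good to about 2 mm. A picture is of the moment at which its call begins: read the wrist's pose just before it. camera_params takes no time and is no camera call.
- arm.finish_job(): hands the job in; it is judged then, once.
The state is a dict: "time_s": time; "joint_positions": joint angles; "joint_vel": joint speeds; "tau": joint torques, N m; "tcp_pos": TCP position; "tcp_rot": TCP orientation; "contact_force": force on the tool from outside, world axes, zero at the start; "wrist_torque": the same for the moment, N m; "opening": finger opening in m; "grip_force": force on a finger pad.
Only numpy, scipy, OpenCV 4.12 (cv2) and the standard library are available. Lean on these libraries where they do the work, as an engineer would, in place of code of your own. Each camera call takes 0.05 s, during which the arm holds its last target. There are 200 camera calls.

### The job

Stamp the bar of soap that lies on the worktop (leave the soap in the dish alone): first slide the press's lock tab fully aside, then feed the bar endways along the bed, flat and centred, until its end presses the sprung trigger all the way in and bears squarely against both stop posts. Hold it steady there, without letting it back, while the slow spring stamp comes down, and for a good second after the stamp has landed on it; then let go and leave the bar clamped under the stamp against the stop, with nothing else on the worktop disturbed.

Things in the scene. Friction and masses are not known exactly. Their poses are not given: they have to be found in the camera images.
- soap_bar: Plain bar of laundry soap with rounded edges, 45 (x) by 71 (y, its long axis) by 24 mm high, about 90 g, lying flat on the worktop left or right of the press at any yaw. Origin: centre of its underside. Both ends are alike. Take it across its 45 mm width, near one end; the kitchen timer stands close (a few mm) beside one of its long sides towards one end, so the other end is the free one.
- press: Soap stamping press, fixed to the worktop, turned a little, 160 x 90 mm. Origin: on the worktop under the middle of the stop's front face; x points into the press (the bar is fed along +x), y left seen that way. A dark deck spans x = -31 to 72 mm, y +-30 mm, underside 66, top 74 mm high, with cheeks below from x = 12 mm. Bar home: its origin at x = -35.5, y = 0, 6 mm high.
- bed_front (a point): Middle of the front edge of the bed's top. The bed is a flat aluminium strip from the press's x = -75 mm to the stop (x = 0), 34 mm wide (narrower than the bar), its top 6 mm above the worktop. A wooden foot 4 mm high lies on both sides of it from x = -28 mm on, out to y = +-45 mm.
- stop_face (a point): Middle of the stop's front plane (x = 0 of the press), 18 mm above the worktop. The stop is two steel posts, y from 9.5 to 22.5 mm on either side, up to 34 mm high, with the sprung trigger plate between them.
- stamp_face (a point): Middle of the stamp's flat underside, 24 x 32 mm, over the bed at x = -28 to -4 mm of the press; 46 mm above the worktop while up. It hangs under the deck and its shaft (12 mm) stands up through the deck to 88 mm. Moves down with the stamp.
- trigger (a joint): Sprung plate 15 mm wide between the stop posts, z = 10 to 30 mm; at 0 it stands 10 mm out in front of the posts, at 0.010 m it is flush with them. Spring 1.5 N at 0, 3 N when flush. While the lock tab is closed it moves only about 1 mm. At about 0.0085 m it trips the stamp, once only; if the bar is let go before the stamp has landed the trigger pushes it back out.
- stamp (a joint): Downward travel of the stamp, m: 0 = up and caught (face 46 mm above the worktop, 16 mm above a bar on the bed); after being tripped it comes down by itself, slowly damped, landing on the bar at about 0.016 2 to 3 s later and clamping it with about 12 N. It cannot be reset: with no bar under it, it goes on down past 0.018.
- lock_tab (a joint): Lock tab on the deck, m: 0 = locked (middle), 0.016 = fully aside, towards the press's +y. It needs 1 to 2 N and stays where it is left; it frees the trigger beyond about 0.011.
- tab_grip (a point): Middle of the black upright fin of the lock tab on top of the deck: fin 20 mm along the press's x, 10 mm along its y, 76 to 92 mm above the worktop (over the deck's top at 74 mm). Moves with the tab; when locked it is at x = 54 mm, y = 0 of the press.
- timer: Round kitchen timer, 64 mm across, 54 mm high, standing beside the soap bar; origin centre of underside. Not to be disturbed.
- soap_dish: Shallow white soap dish 68 x 98 x 20 mm holding another soap; origin centre of underside. Not to be disturbed.
- soap_in_dish: Soap 47 x 73 x 24 mm lying in the dish; origin centre of underside. Not to be disturbed.
- dosing_cup: Dosing cup, 57 mm across, 54 mm high, standing beside the press on its -y side; origin centre of underside. Not to be disturbed.
- spool_a: Upright thread spool, 27 mm across, 36 mm high, standing beside the press on its +y side; origin centre of underside. Not to be disturbed.
- spool_b: Thread spool lying on its side, 27 x 36 x 27 mm, farther back on the left; origin centre of underside. Not to be disturbed.
Things that resemble listed ones, but are neither listed nor needed, are in the scene too. What is shaped like the soap_bar but orange or purple is not meant.

How it is judged:
By the outcome, as a careful person would: the job done as asked, in the order asked, and still so for the second after the job is handed in, with the robot touching nothing.
It also fails if it takes over 58 s, if anything falls off the work surface, if the arm or the gripper's body presses on something with over 40 N, if the wrist force passes 120 N, or if a joint passes its speed limit or range.

## Working session

There is one attempt and no reset: what is moved stays moved. The work goes in short steps, Python scripts to look and compute and a tool call to move; the robot and the scene stay as the last step left them, time stands still between calls to the robot, and variables do not carry over. Pictures are saved under pics/ and viewed, at most 12 in all, crops included, and the job is handed in when it is done.

Besides the shell and the picture viewer there is one more tool, called after "Emit:" as name(argument=value, ...), one argument or row to a line, values as JSON. send_rows: Moves the arm, as the interface text tells. Its arguments: {"type":"object","properties":{"series":{"type":"array"},"squeeze":{"type":"number"}},"required":["series"]}

```bash
mkdir -p pics; ls; python3 - <<'E'
from workcell import arm
import cv2,numpy as np
for n in ("scene","top"):
    p,d=arm.read_camera(n); cv2.imwrite(f"pics/{n}0.png",p[:,:,::-1]); np.savez(f"{n}0.npz",p=p,d=d)
    print(n,arm.camera_params(n))
print(arm.camera_params("wrist"))
print(arm.observe())
E
```

```text
pics
scene {'vfov': 52.38117837697555, 'cx': 319.5489934138782, 'cy': 243.43207595552605, 'origin': array([0.4622333 , 1.07902257, 0.65244787]), 'attitude': array([ 0.01826514, -0.01755945,  0.86029901, -0.50915977])}
top {'vfov': 42.24956218969467, 'cx': 320.3477017398989, 'cy': 247.6792567256208, 'origin': array([-0.49795653,  0.29269921,  1.44233902]), 'attitude': array([ 0.1963819 , -0.58520653,  0.74247387, -0.26019227])}
{'vfov': 58.59950037540596, 'cx': 327.1157009649291, 'cy': 234.78931588477707, 'hand_eye': array([[-6.34123755e-04, -9.53110603e-01, -3.02621506e-01,
         7.71141977e-02],
       [ 9.99999767e-01, -5.27911958e-04, -4.32768722e-04,
         6.75927612e-04],
       [ 2.52718946e-04, -3.02621710e-01,  9.53110716e-01,
        -1.71441484e-01],
       [ 0.00000000e+00,  0.00000000e+00,  0.00000000e+00,
         1.00000000e+00]])}
{'time_s': 0.1, 'joint_positions': array([ 1.05092357e+00,  8.78783142e-02,  1.37214425e+00,  1.90118066e-05,
        1.68358580e+00, -1.03105260e-01]), 'joint_vel': array([-0.00072854, -0.00117436, -0.00520875, -0.00017217,  0.00124226,
        0.00106041]), 'tau': array([ 2.13289903e-03, -3.53016579e+01, -3.14219177e+01, -1.00547177e-04,
        7.91467231e-03, -2.05170988e-05]), 'tcp_pos': array([0.22238771, 0.50247238, 0.20133688]), 'tcp_rot': array([-3.17875366e-04,  2.06877740e-01,  9.78366284e-01, -9.56459121e-04]), 'contact_force': array([0.42936842, 0.65728435, 0.56523719]), 'wrist_torque': array([0.008477  , 0.06376991, 0.04199731]), 'grip_force': 0.0, 'opening': 0.08570790874172797}
```

View pics/scene0.png

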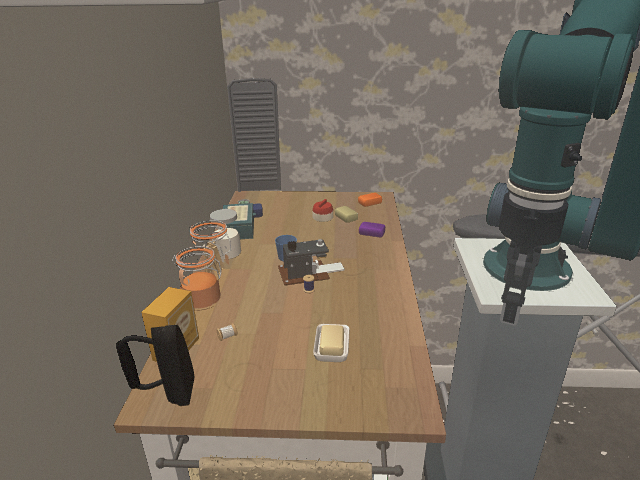

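View pics/top0.png

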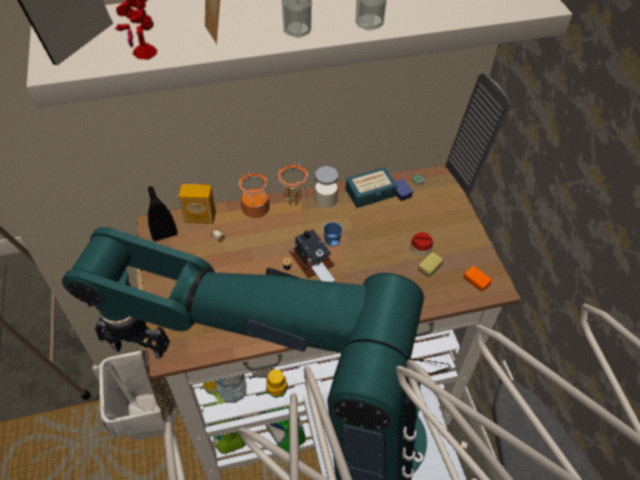

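The scene view shows the press at about (305,262), the olive soap bar at (346,213) beside the red timer (322,211), the dish at (331,342) and the orange/purple decoys. The top view has the bar at (430,263), the timer at (422,242) and the press at (312,247).

```bash
cat > h.py <<'E'
import numpy as np,cv2
from scipy.spatial.transform import Rotation as R
from workcell import arm
def rot(q): return R.from_quat(np.r_[q[1:],q[0]]).as_matrix()
def cam(name,st=None):
    c=arm.camera_params(name); f=240/np.tan(np.radians(c['vfov']/2))
    if name=='wrist':
        T=np.eye(4);T[:3,:3]=rot(st['tcp_rot']);T[:3,3]=st['tcp_pos'];T=T@c['hand_eye'];M,o=T[:3,:3],T[:3,3]
    else: M,o=rot(c['attitude']),c['origin']
    return f,c['cx'],c['cy'],M,o
def cloud(C,d):
    f,cx,cy,M,o=C; v,u=np.mgrid[:480,:640]
    P=np.stack([(u-cx)/f*d,(v-cy)/f*d,d],-1)@M.T+o; P[d==0]=np.nan; return P
def plane(C,uv,z):
    f,cx,cy,M,o=C; uv=np.atleast_2d(uv).astype(float)
    r=np.c_[(uv[:,0]-cx)/f,(uv[:,1]-cy)/f,np.ones(len(uv))]@M.T
    return o+r*((z-o[2])/r[:,2])[:,None]
def proj(C,P):
    f,cx,cy,M,o=C; q=(np.atleast_2d(P)-o)@M; return np.c_[f*q[:,0]/q[:,2]+cx,f*q[:,1]/q[:,2]+cy]
E
python3 - <<'E'
from h import *
np.set_printoptions(precision=3,suppress=True)
for n,pts in (("scene",dict(bar=(346,213),timer=(322,213),bed=(330,268),fin=(291,246),shaft=(320,242),dish=(331,340),spa=(308,279),cup=(284,243),table1=(400,300),orange=(370,199),purple=(372,229))),("top",dict(bar=(430,263),timer=(422,240),bed=(321,271),press=(312,247),cup=(333,228),table=(370,260)))):
    z=np.load(n+'0.npz'); P=cloud(cam(n),z['d'])
    for k,(u,v) in pts.items(): print(n,k,P[v,u],z['p'][v,u])
E
```

```text
scene bar [ 0.456 -0.267  0.02 ] [187 174 122]
scene timer [ 0.528 -0.252  0.026] [128  63  55]
scene bed [0.496 0.032 0.007] [213 212 200]
scene fin [0.589 0.058 0.083] [54 45 38]
scene shaft [0.52  0.035 0.083] [111 104  96]
scene dish [0.485 0.337 0.031] [223 201 151]
scene spa [0.544 0.126 0.034] [195 164 117]
scene cup [ 0.621 -0.054  0.03 ] [ 84  95 116]
scene table1 [ 0.332  0.154 -0.001] [170 136 105]
scene orange [ 0.379 -0.377  0.019] [198 109  62]
scene purple [ 0.382 -0.162  0.019] [119  71 132]
top bar [ 0.452 -0.281  0.022] [175 161  91]
top timer [ 0.519 -0.277  0.047] [150  30  18]
top bed [0.503 0.027 0.012] [199 201 208]
top press [0.547 0.042 0.072] [49 54 58]
top cup [ 0.635 -0.042  0.029] [39 58 84]
top table [ 0.517 -0.124 -0.   ] [140 108  69]
```

```bash
cat >> h.py <<'E'
from scipy.spatial.transform import Slerp
def orient(yaw_y,tilt=0.):
    """yaw_y: world angle (deg) of tool y; tilt (deg): turn about tool y after pointing down"""
    a=np.radians(yaw_y); y=np.array([np.cos(a),np.sin(a),0]); z=np.array([0,0,-1.]); x=np.cross(y,z)
    return np.c_[x,y,z]@R.from_euler('y',tilt,degrees=True).as_matrix()
def plan(p0,R0,p1,R1,n):
    """print n relative moves from pose 0 to pose 1"""
    s=Slerp([0,1],R.from_matrix([R0,R1])); pp,RR=np.array(p0),R0
    for i in range(1,n+1):
        p=np.array(p0)+(np.array(p1)-p0)*i/n; Q=s([i/n]).as_matrix()[0]
        t=RR.T@(p-pp)*1000; r=R.from_matrix(RR.T@Q).as_rotvec()
        print("xyz",t.round(1),"r",r.round(3), "deg",np.degrees(np.linalg.norm(r)).round(1)); pp,RR=p,Q
E
python3 - <<'E'
from h import *
s=arm.observe()
plan(s['tcp_pos'],rot(s['tcp_rot']),[.43,-.11,.32],orient(90),4)
E
```

```text
xyz [-109.4 -119.1  -29.5] r [-0.    -0.    -0.104] deg 6.0
xyz [ -96.5 -129.8  -29.5] r [-0.    -0.    -0.104] deg 6.0
xyz [ -82.5 -139.1  -29.5] r [-0.    -0.    -0.104] deg 6.0
xyz [ -67.5 -146.9  -29.6] r [-0.    -0.    -0.104] deg 6.0
```

Emit:
send_rows(
  series=[
    {"x": -22, "y": -24, "z": -6, "rz": -0.02},
    {"x": -44, "y": -48, "z": -12, "rz": -0.04},
    {"x": -66, "y": -72, "z": -18, "rz": -0.06},
    {"x": -88, "y": -96, "z": -24, "rz": -0.08},
    {"x": -110, "y": -119, "z": -30, "rz": -0.104},
  ],
)

```text
$.series[0]: bad value
```

Emit:
send_rows(
  series=[
    {"x": -20, "y": -26, "z": -6, "rz": -0.02},
    {"x": -40, "y": -52, "z": -12, "rz": -0.04},
    {"x": -60, "y": -78, "z": -18, "rz": -0.06},
    {"x": -80, "y": -104, "z": -24, "rz": -0.08},
    {"x": -97, "y": -130, "z": -30, "rz": -0.104},
  ],
)

```text
$.series[0]: bad value
```

Emit:
send_rows(
  series=[
    {"x": -17, "y": -28, "z": -6, "rz": -0.02},
    {"x": -34, "y": -56, "z": -12, "rz": -0.04},
    {"x": -51, "y": -84, "z": -18, "rz": -0.06},
    {"x": -68, "y": -112, "z": -24, "rz": -0.08},
    {"x": -83, "y": -139, "z": -30, "rz": -0.104},
  ],
)

```text
$.series[0]: bad value
```

Emit:
send_rows(
  series=[
    {"x": -14, "y": -30, "z": -6, "rz": -0.02},
    {"x": -28, "y": -60, "z": -12, "rz": -0.04},
    {"x": -42, "y": -90, "z": -18, "rz": -0.06},
    {"x": -56, "y": -120, "z": -24, "rz": -0.08},
    {"x": -68, "y": -147, "z": -30, "rz": -0.104},
  ],
)

```text
$.series[0]: bad value
```

Emit:
send_rows(
  series=[
    {"jaw": -1, "x": -44, "y": -48, "z": -12, "rx": 0, "ry": 0, "rz": -0.04},
    {"jaw": -1, "x": -66, "y": -72, "z": -18, "rx": 0, "ry": 0, "rz": -0.06},
    {"jaw": -1, "x": -88, "y": -96, "z": -24, "rx": 0, "ry": 0, "rz": -0.08},
    {"jaw": -1, "x": -110, "y": -119, "z": -30, "rx": 0, "ry": 0, "rz": -0.104},
    {"jaw": -1, "x": -110, "y": -119, "z": -30, "rx": 0, "ry": 0, "rz": -0.104},
  ],
)

```text
time_s: 0.52
tcp_pos: [0.2774, 0.3451, 0.2343]
tcp_rot: [0.002, 0.159, 0.987, -0.0]
contact_force: [-0.5, 1.5, 0.3]
opening: 0.0853
grip_force: 0.0
```

Emit:
send_rows(
  series=[
    {"jaw": -1, "x": -20, "y": -26, "z": -6, "rx": 0, "ry": 0, "rz": -0.02},
    {"jaw": -1, "x": -40, "y": -52, "z": -12, "rx": 0, "ry": 0, "rz": -0.04},
    {"jaw": -1, "x": -60, "y": -78, "z": -18, "rx": 0, "ry": 0, "rz": -0.06},
    {"jaw": -1, "x": -80, "y": -104, "z": -24, "rx": 0, "ry": 0, "rz": -0.08},
    {"jaw": -1, "x": -97, "y": -130, "z": -30, "rx": 0, "ry": 0, "rz": -0.104},
  ],
)

```text
time_s: 0.93
tcp_pos: [0.3275, 0.1948, 0.2622]
tcp_rot: [-0.0, 0.104, 0.995, -0.0]
contact_force: [1.0, 0.1, -0.7]
opening: 0.0855
grip_force: 0.0
```

Emit:
send_rows(
  series=[
    {"jaw": -1, "x": -17, "y": -28, "z": -6, "rx": 0, "ry": 0, "rz": -0.02},
    {"jaw": -1, "x": -34, "y": -56, "z": -12, "rx": 0, "ry": 0, "rz": -0.04},
    {"jaw": -1, "x": -51, "y": -84, "z": -18, "rx": 0, "ry": 0, "rz": -0.06},
    {"jaw": -1, "x": -68, "y": -112, "z": -24, "rx": 0, "ry": 0, "rz": -0.08},
    {"jaw": -1, "x": -83, "y": -139, "z": -30, "rx": 0, "ry": 0, "rz": -0.104},
  ],
)

```text
time_s: 1.35
tcp_pos: [0.38, 0.0414, 0.2923]
tcp_rot: [-0.0, 0.052, 0.999, 0.0]
contact_force: [0.5, -0.1, -0.1]
opening: 0.0854
grip_force: 0.0
```

Emit:
send_rows(
  series=[
    {"jaw": -1, "x": -17, "y": -37, "z": -8, "rx": 0, "ry": 0, "rz": -0.02},
    {"jaw": -1, "x": -34, "y": -74, "z": -16, "rx": 0, "ry": 0, "rz": -0.05},
    {"jaw": -1, "x": -51, "y": -110, "z": -23, "rx": 0, "ry": 0, "rz": -0.08},
    {"jaw": -1, "x": -68, "y": -147, "z": -30, "rx": 0, "ry": 0, "rz": -0.104},
    {"jaw": -1, "x": -68, "y": -147, "z": -30, "rx": 0, "ry": 0, "rz": -0.104},
  ],
)

```text
time_s: 1.77
tcp_pos: [0.4336, -0.1163, 0.3214]
tcp_rot: [-0.001, 0.004, 1.0, -0.001]
contact_force: [-0.3, -0.3, -0.2]
opening: 0.0855
grip_force: 0.0
```

```bash
python3 - <<'E'
from h import *
s=arm.observe(); print(s['time_s'],s['tcp_pos'],s['joint_positions'],abs(s['joint_vel']).max())
p,d=arm.read_camera("wrist"); np.savez("w1.npz",p=p,d=d,q=s['tcp_rot'],t=s['tcp_pos']); cv2.imwrite("pics/w1.png",p[:,:,::-1])
E
```

```text
1.7667 [ 0.43363648 -0.11634447  0.32137221] [-0.3864694  -0.13043753  1.35024228 -0.00276119  1.92191356 -1.94984586] 0.10621624909672484
```

View pics/w1.png

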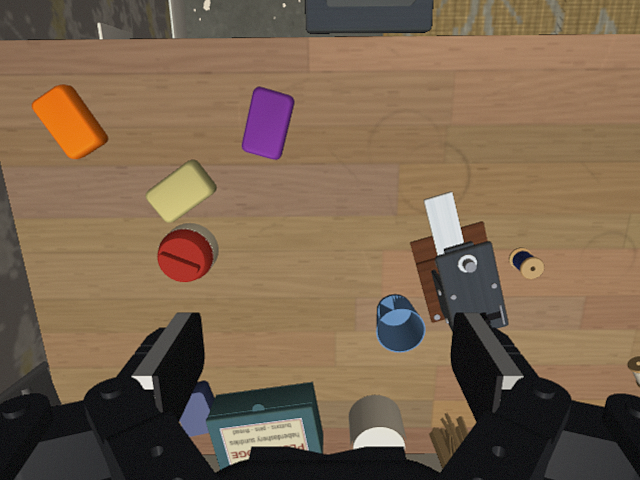

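The wrist view shows the bar at (181,191) with the timer at (187,253) below it. The press has its white bed at (441,222), the shaft at (468,264) and the deck at (472,285). The right finger hides the fin.

```bash
python3 - <<'E'
from h import *
np.set_printoptions(precision=4,suppress=True)
z=np.load("w1.npz"); C=cam("wrist",dict(tcp_rot=z['q'],tcp_pos=z['t'])); P=cloud(C,z['d']); p=z['p']
hsv=cv2.cvtColor(p,cv2.COLOR_RGB2HSV)
def big(m,roi):
    k=np.zeros_like(m); a,b,c,d=roi; k[b:d,a:c]=m[b:d,a:c]
    cs,_=cv2.findContours(k,cv2.RETR_EXTERNAL,cv2.CHAIN_APPROX_NONE); return max(cs,key=cv2.contourArea)[:,0]
def rect(name,W):
    r=cv2.minAreaRect((W[:,:2]*1000).astype(np.float32)); b=cv2.boxPoints(r); e=b[1:3]-b[:2]; l=np.linalg.norm(e,axis=1); e=e[l.argmax()]
    print(name,np.array(r[0]),"size",l,"long axis deg",np.degrees(np.arctan2(e[1],e[0]))%180)
# bar: by height and colour
Z=P[...,2]; m=((Z>.018)&(Z<.03)).astype(np.uint8)*255
c=big(m,(140,150,225,226)); rect("bar top(depth)",P[c[:,1],c[:,0]])
m2=cv2.inRange(hsv,(20,50,110),(35,160,255)); c=big(m2,(140,150,225,226)); rect("bar colour z=.018",plane(C,c,.015))
m=((Z>.04)&(Z<.07)).astype(np.uint8)*255; c=big(m,(150,220,225,290)); print("timer",(cv2.minEnclosingCircle((P[c[:,1],c[:,0],:2]*1000).astype(np.float32))))
Q=P[150:228,140:226].reshape(-1,3); Q=Q[(Q[:,2]>.019)&(Q[:,2]<.03)]; print("bar z",np.median(Q[:,2]), Q.mean(0), "table z",np.median(P[300:340,250:350,2]))
# bed
m=((hsv[...,1]<40)&(hsv[...,2]>170)).astype(np.uint8)*255; c=big(m,(415,180,475,262)); W=plane(C,c,.006); rect("bed",W)
print("bed z",np.median(P[205:240,435:450,2]))
m=((Z>.069)&(Z<.079)).astype(np.uint8)*255; c=big(m,(420,230,520,335)); rect("deck",plane(C,c,.074))
print("deck z",np.nanmedian(P[270:280,480:490,2]),"shaft",plane(C,(468,264),.088),P[264,468])
cv2.imwrite("m.png",m)
E
```

```text
bar top(depth) [ 455.0369 -283.666 ] size [70.2812 43.7116] long axis deg 123.95334
bar colour z=.018 [ 456.9126 -286.1377] size [71.28   44.6385] long axis deg 124.161575
timer ((526.1564331054688, -281.4126281738281), 28.619609832763672)
bar z 0.02377567667924116 [ 0.4541 -0.2823  0.0236] table z nan
bed [498.3194  21.4323] size [33.8642 70.2956] long axis deg 16.827618
bed z 0.005719536107037904
deck [553.8108  38.1987] size [ 59.775  103.3623] long axis deg 16.884424
deck z 0.07383715518508474 shaft [[0.5172 0.0255 0.088 ]] [0.5174 0.0257 0.0875]
```

```bash
python3 - <<'E'
from h import *
s=arm.observe(); print(s['tcp_pos'])
a=[.586,.048,.16]
plan(s['tcp_pos'],rot(s['tcp_rot']),a,orient(106.85),2)
E
```

```text
[ 0.43273857 -0.11331821  0.32121879]
xyz [-76.3  81.1  80.5] r [ 0.    -0.001 -0.15 ] deg 8.6
xyz [-87.5  68.8  80.5] r [ 0.    -0.001 -0.15 ] deg 8.6
```

Emit:
send_rows(
  series=[
    {"jaw": 0, "x": -19, "y": 20, "z": 20, "rx": 0, "ry": 0, "rz": -0.04},
    {"jaw": 0, "x": -38, "y": 40, "z": 40, "rx": 0, "ry": 0, "rz": -0.08},
    {"jaw": 0, "x": -57, "y": 61, "z": 60, "rx": 0, "ry": 0, "rz": -0.12},
    {"jaw": 0, "x": -76, "y": 81, "z": 80, "rx": 0, "ry": 0, "rz": -0.15},
    {"jaw": 0, "x": -76, "y": 81, "z": 80, "rx": 0, "ry": 0, "rz": -0.15},
  ],
)

```text
time_s: 2.23
tcp_pos: [0.5074, -0.0244, 0.2361]
tcp_rot: [-0.005, -0.078, 0.997, 0.003]
contact_force: [-0.4, 0.1, -1.2]
opening: 0.0423
grip_force: 0.0
```

Emit:
send_rows(
  series=[
    {"jaw": 0, "x": -22, "y": 17, "z": 20, "rx": 0, "ry": 0, "rz": -0.04},
    {"jaw": 0, "x": -44, "y": 34, "z": 40, "rx": 0, "ry": 0, "rz": -0.08},
    {"jaw": 0, "x": -66, "y": 52, "z": 60, "rx": 0, "ry": 0, "rz": -0.12},
    {"jaw": 0, "x": -87, "y": 69, "z": 80, "rx": 0, "ry": 0, "rz": -0.15},
    {"jaw": 0, "x": -87, "y": 69, "z": 80, "rx": 0, "ry": 0, "rz": -0.15},
  ],
)

```text
time_s: 2.65
tcp_pos: [0.5825, 0.0561, 0.1564]
tcp_rot: [-0.004, -0.152, 0.988, 0.002]
contact_force: [-1.2, -0.1, -2.0]
opening: 0.0426
grip_force: 0.0
```

Emit:
send_rows(
  series=[
    {"jaw": 0, "x": 0, "y": 0, "z": 0, "rx": 0, "ry": 0, "rz": 0},
    {"jaw": 0, "x": 0, "y": 0, "z": 0, "rx": 0, "ry": 0, "rz": 0},
    {"jaw": 0, "x": 0, "y": 0, "z": 0, "rx": 0, "ry": 0, "rz": 0},
  ],
)

```text
time_s: 2.9
tcp_pos: [0.5839, 0.0513, 0.1644]
tcp_rot: [0.001, -0.149, 0.989, -0.0]
contact_force: [-0.1, 0.0, -0.0]
opening: 0.043
grip_force: 0.0
```

```bash
python3 - <<'E'
from h import *
s=arm.observe(); print(s['tcp_pos'],s['opening'],s['time_s'])
p,d=arm.read_camera("wrist"); np.savez("w2.npz",p=p,d=d,q=s['tcp_rot'],t=s['tcp_pos']); cv2.imwrite("pics/w2.png",p[:,:,::-1])
plan(s['tcp_pos'],rot(s['tcp_rot']),[.586,.048,.081],orient(106.85),1)
E
```

```text
[0.58392999 0.05125996 0.16441612] 0.04300066289734375 2.9
xyz [-0.8 -3.6 83.4] r [-0.001  0.003  0.004] deg 0.3
```

View pics/w2.png

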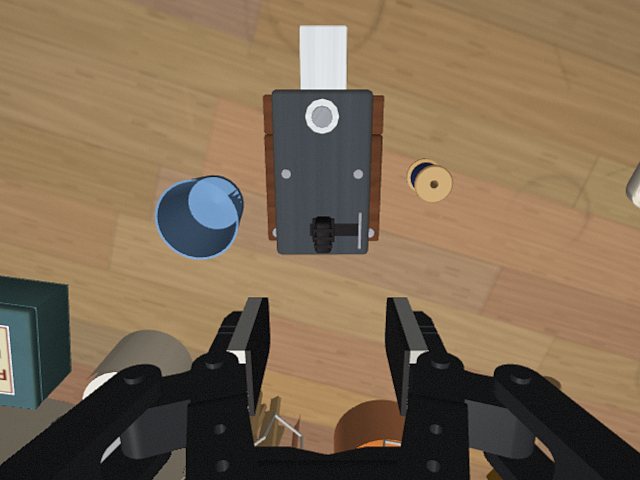

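The fin is at about (322,234), the slot runs right to (360,232), and the deck is square in the picture.

```bash
python3 - <<'E'
from h import *
np.set_printoptions(precision=4,suppress=True)
z=np.load("w2.npz"); C=cam("wrist",dict(tcp_rot=z['q'],tcp_pos=z['t'])); P=cloud(C,z['d']); Z=P[...,2]
def big(m,roi):
    k=np.zeros_like(m); a,b,c,d=roi; k[b:d,a:c]=m[b:d,a:c]
    cs,_=cv2.findContours(k,cv2.RETR_EXTERNAL,cv2.CHAIN_APPROX_NONE); return max(cs,key=cv2.contourArea)[:,0]
def rect(n,W):
    r=cv2.minAreaRect((W[:,:2]*1000).astype(np.float32)); print(n,r); return r
m=((Z>.068)&(Z<.1)).astype(np.uint8)*255; rect("deck",plane(C,big(m,(250,80,400,262)),.074))
m=((Z>.087)&(Z<.1)).astype(np.uint8)*255; c=big(m,(300,205,345,262)); rect("fin",plane(C,c,.092)); 
Q=P[205:262,300:345].reshape(-1,3); Q=Q[Q[:,2]>.087]; print("fin cloud",Q.mean(0),Q[:,2].max())
c=big(m,(300,90,345,140)) if m[90:140,300:345].any() else None
Q=P[100:132,305:340].reshape(-1,3); Q=Q[Q[:,2]>.083]; print("shaft cloud",Q.mean(0) if len(Q) else 0)
hsv=cv2.cvtColor(z['p'],cv2.COLOR_RGB2HSV); m=((hsv[...,1]<40)&(hsv[...,2]>170)).astype(np.uint8)*255
rect("bed",plane(C,big(m,(290,20,360,89)),.006))
E
```

```text
deck ((554.6487426757812, 39.255531311035156), (101.24979400634766, 59.27216339111328), 16.933732986450195)
fin ((586.2461547851562, 49.508419036865234), (20.137598037719727, 10.866777420043945), 17.09145164489746)
fin cloud [0.5863 0.0495 0.0917] 0.09430444181380632
shaft cloud [0.5204 0.0288 0.0874]
bed ((484.5434875488281, 17.567928314208984), (41.69590377807617, 33.479251861572266), 17.048526763916016)
```

Emit:
send_rows(
  series=[
    {"jaw": 0, "x": -1, "y": -1, "z": 25, "rx": 0, "ry": 0, "rz": 0},
    {"jaw": 0, "x": -1.7, "y": -2.4, "z": 50, "rx": 0, "ry": 0, "rz": 0},
    {"jaw": 0, "x": -1.7, "y": -2.4, "z": 72, "rx": 0, "ry": 0, "rz": 0},
    {"jaw": 0, "x": -1.7, "y": -2.4, "z": 81, "rx": 0, "ry": 0, "rz": 0},
    {"jaw": 0, "x": -1.7, "y": -2.4, "z": 81, "rx": 0, "ry": 0, "rz": 0},
  ],
)

```text
time_s: 3.37
tcp_pos: [0.5843, 0.0492, 0.0795]
tcp_rot: [-0.002, -0.148, 0.989, 0.0]
contact_force: [-0.1, 0.1, 0.2]
opening: 0.0428
grip_force: 0.0
```

Emit:
send_rows(
  series=[
    {"jaw": 1, "x": 0, "y": 0, "z": 0, "rx": 0, "ry": 0, "rz": 0},
    {"jaw": 1, "x": 0, "y": 0, "z": 0, "rx": 0, "ry": 0, "rz": 0},
    {"jaw": 1, "x": 0, "y": 0, "z": 0, "rx": 0, "ry": 0, "rz": 0},
    {"jaw": 1, "x": 0, "y": 0, "z": 0, "rx": 0, "ry": 0, "rz": 0},
    {"jaw": 1, "x": 0, "y": 0, "z": 0, "rx": 0, "ry": 0, "rz": 0},
  ],
  squeeze=20,
)

```text
time_s: 3.78
tcp_pos: [0.5869, 0.0499, 0.0827]
tcp_rot: [0.001, -0.149, 0.989, -0.0]
contact_force: [-0.6, 0.1, 0.0]
opening: -0.0002
grip_force: 0.0
```

```bash
python3 - <<'E'
from h import *
s=arm.observe(); print(s['tcp_pos'],s['opening'],s['grip_force'],s['time_s'],s['contact_force'])
p,d=arm.read_camera("wrist"); np.savez("w3.npz",p=p,d=d,q=s['tcp_rot'],t=s['tcp_pos']); 
q,d=arm.read_camera("scene"); cv2.imwrite("pics/w3.png",np.hstack([p[:,120:520],cv2.resize(q[225:300,255:355],(400,300))[:, :].repeat(1,0) if 0 else cv2.copyMakeBorder(cv2.resize(q[225:300,255:355],(400,300)),0,180,0,0,0)])[:,:,::-1])
E
```

```text
[0.58690619 0.04988754 0.08270858] -0.00015473585559417627 0.0 3.7833 [-0.63891966  0.10764614  0.04061948]
```

View pics/w3.png

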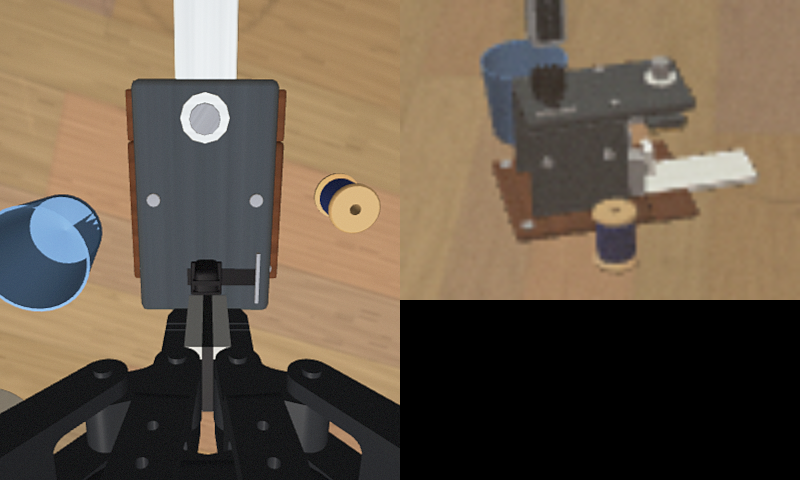

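```bash
python3 - <<'E'
from h import *
np.set_printoptions(precision=4,suppress=True)
z=np.load("w3.npz"); C=cam("wrist",dict(tcp_rot=z['q'],tcp_pos=z['t'])); P=cloud(C,z['d'])
print(proj(C,z['t']), z['t'])
for v in range(255,420,10): print(v,P[v,326],P[v,318],P[v,335])
E
```

```text
[[326.5201 283.5823]] [0.5869 0.0499 0.0827]
255 [0.5773 0.0467 0.0743] [0.5785 0.0433 0.0738] [0.5762 0.0506 0.0739]
265 [0.5783 0.047  0.0835] [0.5787 0.0436 0.0852] [0.5769 0.0506 0.0843]
275 [0.5793 0.0474 0.092 ] [0.5801 0.0442 0.0923] [0.5782 0.0509 0.092 ]
285 [0.5833 0.0486 0.0926] [0.5836 0.0453 0.0941] [0.5822 0.0521 0.0926]
295 [0.5766 0.0466 0.1166] [0.5775 0.0439 0.1164] [0.576  0.0498 0.1157]
305 [0.5762 0.0465 0.1249] [0.5775 0.0441 0.124 ] [0.5761 0.0497 0.1233]
315 [0.5765 0.0466 0.1314] [0.5776 0.0443 0.1306] [0.5764 0.0497 0.1299]
325 [0.5767 0.0467 0.1373] [0.5775 0.0444 0.1372] [0.5764 0.0495 0.1364]
335 [0.5764 0.0467 0.1436] [0.5776 0.0445 0.1428] [0.5761 0.0494 0.1427]
345 [0.577  0.0469 0.1479] [0.577  0.0445 0.149 ] [0.576  0.0492 0.1483]
355 [0.5794 0.0476 0.1491] [0.5761 0.0444 0.1552] [0.5788 0.0501 0.1489]
365 [0.5826 0.0486 0.1489] [0.5765 0.0446 0.1592] [0.577  0.0494 0.1564]
375 [0.5854 0.0495 0.1496] [0.5782 0.0451 0.1609] [0.5801 0.0504 0.1561]
385 [0.589  0.0506 0.149 ] [0.5803 0.0458 0.1619] [0.5816 0.0508 0.1583]
395 [0.5925 0.0516 0.1488] [0.5853 0.0473 0.1591] [0.5844 0.0517 0.1586]
405 [0.5952 0.0525 0.1496] [0.5881 0.0481 0.1595] [0.5878 0.0528 0.1581]
415 [ 0.7213  0.0906 -0.    ] [0.5912 0.049  0.1594] [0.5915 0.0539 0.1575]
```

```bash
python3 - <<'E'
from h import *
np.set_printoptions(precision=4,suppress=True)
for n in ("w1","w2","w3"):
    z=np.load(n+".npz"); C=cam("wrist",dict(tcp_rot=z['q'],tcp_pos=z['t'])); P=cloud(C,z['d'])
    T=(P-z['t'])@rot(z['q'])*1000
    ok=(abs(T[...,0])<25)&(T[...,2]>-70)&(T[...,2]<3)&(abs(T[...,1])<62)&(P[...,2]>.098)
    Q=T[ok]; Q=Q[np.argsort(-Q[:,2])][:4000:400]; print(n,Q)
s=arm.observe(); _,d=arm.read_camera("scene"); C=cam("scene"); P=cloud(C,d); print(s['tcp_pos'],proj(C,s['tcp_pos']))
T=(P-s['tcp_pos'])@rot(s['tcp_rot'])*1000
ok=(abs(T[...,0])<25)&(abs(T[...,1])<30)&(T[...,2]>-80)&(T[...,2]<10)
for v,u in np.argwhere(ok)[::3]: print(v,u,T[v,u].round(1),end=';')
E
```

```text
w1 [[  5.1666  43.5886 -40.9836]
 [  7.1209 -42.5369 -45.8496]
 [ 10.5107  44.9619 -48.1061]
 [  6.2461 -54.2006 -50.0965]
 [  1.8049  43.0714 -51.8055]
 [ -5.9246 -42.4842 -53.5033]
 [ 11.2589 -46.4723 -55.1687]
 [ 10.3942 -45.4525 -56.6544]
 [  6.4614  54.0337 -58.1454]
 [  3.5346  43.0224 -59.5142]]
w2 [[  2.6786  22.0686 -28.8836]
 [ 10.0456 -21.9272 -37.1204]
 [  1.6229  21.6773 -40.1527]
 [ -4.1902 -21.0733 -42.8337]
 [ 10.139   24.2037 -45.3573]
 [ 10.2856  24.1439 -47.6759]
 [  6.1476  33.5972 -49.9643]
 [ 10.8652 -23.197  -51.9831]
 [ -3.9497 -21.0717 -54.2097]
 [ 10.455   23.6486 -56.1966]]
w3 [[ 10.0261  -5.1116 -32.3272]
 [ 10.3111   0.5955 -38.4323]
 [ 10.0015   6.2863 -42.262 ]
 [  6.6288   9.4924 -45.6535]
 [  6.3463  -8.4501 -49.0346]
 [  5.9712  12.2674 -52.1077]
 [  6.2765  12.3276 -54.9866]
 [  6.5924   8.7474 -57.7834]
 [ 10.2912  -4.1402 -60.5136]
 [ 10.4004  -0.2915 -65.003 ]]
[0.5865 0.0499 0.082 ] [[292.2249 244.9792]]
212 283 [-14.3 -24.1 -78.9];215 285 [-13.2  -4.3 -80. ];217 285 [-13.5  -3.6 -75.2];219 285 [-13.7  -4.1 -69.7];220 287 [-13.6  22.5 -79.6];222
[... 2283 characters left out ...]
  6. ];249 292 [-1.7  4.1  8.7];249 295 [ 4.5 10.   6.5];249 298 [11.5 11.9  6.4];249 301 [19.1 10.7  8.3];250 285 [-19.    4.2   8.8];250 289 [-9.7  7.1  8.6];250 292 [-2.9 10.1  8. ];250 295 [ 4.4 10.4  9. ];250 299 [12.9 17.   6.7];250 303 [22.4 18.5  7.3];251 288 [-12.9  10.9   8.8];251 292 [-4.1 16.   7.4];251 295 [ 3.1 16.5  8.2];251 298 [10.1 18.3  8.3];251 302 [19.3 20.9  8.3];252 286 [-18.6  14.7   8.6];252 290 [-9.3 17.4  8.6];252 293 [-2.2 18.   9.3];252 296 [ 3.5 26.7  5.4];252 299 [11.1 25.1  7.5];252 302 [18.5 24.5  9. ];253 289 [-13.6  27.4   5.1];253 292 [-5.7 23.7  8.4];253 297 [ 5.6 28.   7.8];253 301 [15.3 27.8  9.4];254 289 [-13.7  27.    8.1];255 287 [-18.7  27.7   9.6];
```

Both cameras agree that the shut fingertips sit about 28 mm behind the reported TCP, so the fingers closed above the fin. I'll allow for that offset from here on: open, go 30 mm lower, and grip again.

Emit:
send_rows(
  series=[
    {"jaw": 0, "x": 0, "y": 0, "z": 0, "rx": 0, "ry": 0, "rz": 0},
    {"jaw": 0, "x": 0, "y": 0, "z": 0, "rx": 0, "ry": 0, "rz": 0},
    {"jaw": 0, "x": 0, "y": 0, "z": 10, "rx": 0, "ry": 0, "rz": 0},
    {"jaw": 0, "x": 0, "y": 0, "z": 22, "rx": 0, "ry": 0, "rz": 0},
    {"jaw": 0, "x": 0, "y": 0, "z": 30, "rx": 0, "ry": 0, "rz": 0},
  ],
)

```text
time_s: 4.35
tcp_pos: [0.5851, 0.0499, 0.0491]
tcp_rot: [-0.001, -0.149, 0.989, 0.0]
contact_force: [0.1, 1.1, 0.2]
opening: 0.043
grip_force: 0.0
```

Emit:
send_rows(
  series=[
    {"jaw": 0, "x": 0, "y": 0, "z": 0, "rx": 0, "ry": 0, "rz": 0},
    {"jaw": 1, "x": 0, "y": 0, "z": 0, "rx": 0, "ry": 0, "rz": 0},
    {"jaw": 1, "x": 0, "y": 0, "z": 0, "rx": 0, "ry": 0, "rz": 0},
    {"jaw": 1, "x": 0, "y": 0, "z": 0, "rx": 0, "ry": 0, "rz": 0},
    {"jaw": 1, "x": 0, "y": 0, "z": 0, "rx": 0, "ry": 0, "rz": 0},
  ],
  squeeze=20,
)

```text
time_s: 4.77
tcp_pos: [0.5866, 0.0498, 0.0519]
tcp_rot: [0.0, -0.149, 0.989, -0.0]
contact_force: [0.0, -0.3, -1.4]
opening: 0.0092
grip_force: 23.6
```

Gripped (9–10 mm). Now I'll slide the tab toward press +y, which is tool +y.

Emit:
send_rows(
  series=[
    {"jaw": 1, "x": 0, "y": 4, "z": 0, "rx": 0, "ry": 0, "rz": 0},
    {"jaw": 1, "x": 0, "y": 8, "z": 0, "rx": 0, "ry": 0, "rz": 0},
    {"jaw": 1, "x": 0, "y": 12, "z": 0, "rx": 0, "ry": 0, "rz": 0},
    {"jaw": 1, "x": 0, "y": 15, "z": 0, "rx": 0, "ry": 0, "rz": 0},
    {"jaw": 1, "x": 0, "y": 16.5, "z": 0, "rx": 0, "ry": 0, "rz": 0},
  ],
)

```text
time_s: 5.18
tcp_pos: [0.5821, 0.0643, 0.0519]
tcp_rot: [0.001, -0.149, 0.989, -0.002]
contact_force: [2.4, -7.9, -0.6]
opening: 0.0089
grip_force: 23.6
```

Emit:
send_rows(
  series=[
    {"jaw": 1, "x": 0, "y": 0, "z": 0, "rx": 0, "ry": 0, "rz": 0},
    {"jaw": 1, "x": 0, "y": 0, "z": 0, "rx": 0, "ry": 0, "rz": 0},
    {"jaw": 1, "x": 0, "y": 1, "z": 0, "rx": 0, "ry": 0, "rz": 0},
    {"jaw": 1, "x": 0, "y": 1, "z": 0, "rx": 0, "ry": 0, "rz": 0},
  ],
)

```text
time_s: 5.52
tcp_pos: [0.5821, 0.0643, 0.0519]
tcp_rot: [0.001, -0.149, 0.989, -0.003]
contact_force: [2.5, -6.4, -0.7]
opening: 0.0091
grip_force: 23.6
```

Emit:
send_rows(
  series=[
    {"jaw": -0.3, "x": 0, "y": 0, "z": 0, "rx": 0, "ry": 0, "rz": 0},
    {"jaw": -0.3, "x": 0, "y": 0, "z": 0, "rx": 0, "ry": 0, "rz": 0},
    {"jaw": -0.3, "x": 0, "y": 0, "z": -30, "rx": 0, "ry": 0, "rz": 0},
    {"jaw": -0.3, "x": 0, "y": 0, "z": -65, "rx": 0, "ry": 0, "rz": 0},
    {"jaw": -0.3, "x": 0, "y": 0, "z": -100, "rx": 0, "ry": 0, "rz": 0},
  ],
)

```text
time_s: 5.93
tcp_pos: [0.5796, 0.0676, 0.1513]
tcp_rot: [-0.002, -0.149, 0.989, 0.001]
contact_force: [0.3, -0.8, 0.5]
opening: 0.0551
grip_force: 0.0
```

Emit:
send_rows(
  series=[
    {"jaw": -1, "x": 0, "y": 0, "z": 0, "rx": 0, "ry": 0, "rz": 0},
    {"jaw": -1, "x": 0, "y": 0, "z": 0, "rx": 0, "ry": 0, "rz": 0},
  ],
)

```text
time_s: 6.1
tcp_pos: [0.5827, 0.0675, 0.1553]
tcp_rot: [0.004, -0.149, 0.989, 0.0]
contact_force: [-0.8, 1.1, -0.3]
opening: 0.0773
grip_force: 0.0
```

```bash
python3 - <<'E'
from h import *
np.set_printoptions(precision=4,suppress=True)
s=arm.observe(); print(s['tcp_pos'],s['opening'],s['time_s'])
p,d=arm.read_camera("wrist"); C=cam("wrist",s); P=cloud(C,d); Z=P[...,2]
o=np.array([.5354,.0335]); u=np.array([np.cos(np.radians(17)),np.sin(np.radians(17))]); v=np.array([-u[1],u[0]])
X=(P[...,:2]-o)@u*1000; Y=(P[...,:2]-o)@v*1000
m=(Z>.085)&(Z<.097)&(X>35)&(X<75)&(abs(Y)<32); print("fin press xy",X[m].mean(),Y[m].mean(),np.percentile(X[m],[1,99]),np.percentile(Y[m],[1,99]))
m=(Z>.083)&(Z<.097)&(X>-30)&(X<0)&(abs(Y)<32); print("shaft",X[m].mean(),Y[m].mean())
# next pose: above bar free end, true tips offset -30 at 45 mm
th=-55.95; f=np.array([np.cos(np.radians(th)),np.sin(np.radians(th)),0]); 
c=np.array([.4555,-.2842,0]); R1=orient(th+90,-18)
g=c-f*.023; # grip point on the bar axis
for name,h in (("above",.09),("down",.020)):
    p1=g+[0,0,h]+R1[:,2]*.047; print(name,p1)
    if name=="above": plan(s['tcp_pos'],rot(s['tcp_rot']),p1,R1,4)
E
```

```text
[0.5827 0.0675 0.1553] 0.07725121442269896 6.1
fin press xy 53.10675709738049 15.886414265027804 [44.1097 63.5299] [10.6968 21.0806]
shaft -15.813564537693981 0.02192183842759697
above [ 0.4508 -0.2772  0.0453]
xyz [ 57.2 -72.5  27.2] r [ 0.051 -0.066  0.316] deg 18.7
xyz [ 33.8 -85.6  28.2] r [ 0.051 -0.066  0.316] deg 18.7
xyz [  7.6 -90.7  31.4] r [ 0.051 -0.066  0.316] deg 18.7
xyz [-18.5 -87.2  36.3] r [ 0.051 -0.066  0.316] deg 18.7
down [ 0.4508 -0.2772 -0.0247]
```

Emit:
send_rows(
  series=[
    {"jaw": -1, "x": 18, "y": -18, "z": 7, "rx": 0.013, "ry": -0.016, "rz": 0.08},
    {"jaw": -1, "x": 35, "y": -36, "z": 14, "rx": 0.026, "ry": -0.033, "rz": 0.16},
    {"jaw": -1, "x": 49, "y": -55, "z": 20, "rx": 0.039, "ry": -0.05, "rz": 0.24},
    {"jaw": -1, "x": 57.2, "y": -72.5, "z": 27.2, "rx": 0.051, "ry": -0.066, "rz": 0.316},
    {"jaw": -1, "x": 57.2, "y": -72.5, "z": 27.2, "rx": 0.051, "ry": -0.066, "rz": 0.316},
  ],
)

```text
time_s: 6.57
tcp_pos: [0.544, -0.0214, 0.1201]
tcp_rot: [0.033, 0.011, 0.999, -0.02]
contact_force: [-0.3, 0.5, -1.4]
opening: 0.0856
grip_force: 0.0
```

Emit:
send_rows(
  series=[
    {"jaw": -1, "x": 9, "y": -22, "z": 7, "rx": 0.013, "ry": -0.016, "rz": 0.08},
    {"jaw": -1, "x": 18, "y": -44, "z": 14, "rx": 0.026, "ry": -0.033, "rz": 0.16},
    {"jaw": -1, "x": 26, "y": -65, "z": 21, "rx": 0.039, "ry": -0.05, "rz": 0.24},
    {"jaw": -1, "x": 33.8, "y": -85.6, "z": 28.2, "rx": 0.051, "ry": -0.066, "rz": 0.316},
    {"jaw": -1, "x": 33.8, "y": -85.6, "z": 28.2, "rx": 0.051, "ry": -0.066, "rz": 0.316},
  ],
)

```text
time_s: 6.98
tcp_pos: [0.5111, -0.1066, 0.0935]
tcp_rot: [0.068, 0.167, 0.983, -0.04]
contact_force: [-0.2, 0.3, -0.2]
opening: 0.0854
grip_force: 0.0
```

Emit:
send_rows(
  series=[
    {"jaw": -1, "x": 2, "y": -23, "z": 8, "rx": 0.013, "ry": -0.016, "rz": 0.08},
    {"jaw": -1, "x": 4, "y": -46, "z": 16, "rx": 0.026, "ry": -0.033, "rz": 0.16},
    {"jaw": -1, "x": 6, "y": -69, "z": 24, "rx": 0.039, "ry": -0.05, "rz": 0.24},
    {"jaw": -1, "x": 7.6, "y": -90.7, "z": 31.4, "rx": 0.051, "ry": -0.066, "rz": 0.316},
    {"jaw": -1, "x": 7.6, "y": -90.7, "z": 31.4, "rx": 0.051, "ry": -0.066, "rz": 0.316},
  ],
)

```text
time_s: 7.4
tcp_pos: [0.4789, -0.1921, 0.067]
tcp_rot: [0.102, 0.32, 0.94, -0.058]
contact_force: [0.1, 0.9, 0.2]
opening: 0.0857
grip_force: 0.0
```

Emit:
send_rows(
  series=[
    {"jaw": -1, "x": -5, "y": -22, "z": 6, "rx": 0.013, "ry": -0.016, "rz": 0.08},
    {"jaw": -1, "x": -9, "y": -44, "z": 12, "rx": 0.026, "ry": -0.033, "rz": 0.16},
    {"jaw": -1, "x": -14, "y": -66, "z": 18, "rx": 0.039, "ry": -0.05, "rz": 0.24},
    {"jaw": -1, "x": -18.5, "y": -87.2, "z": 26, "rx": 0.051, "ry": -0.066, "rz": 0.316},
    {"jaw": -1, "x": -18.5, "y": -87.2, "z": 26, "rx": 0.051, "ry": -0.066, "rz": 0.316},
  ],
)

```text
time_s: 7.82
tcp_pos: [0.4453, -0.2764, 0.051]
tcp_rot: [0.134, 0.464, 0.873, -0.075]
contact_force: [0.9, 0.3, -0.9]
opening: 0.0853
grip_force: 0.0
```

Emit:
send_rows(
  series=[
    {"jaw": -1, "x": 0, "y": 0, "z": 0, "rx": 0, "ry": 0, "rz": 0},
    {"jaw": -1, "x": 0, "y": 0, "z": 0, "rx": 0, "ry": 0, "rz": 0},
    {"jaw": -1, "x": 0, "y": 0, "z": 0, "rx": 0, "ry": 0, "rz": 0},
  ],
)

```text
time_s: 8.07
tcp_pos: [0.4476, -0.2752, 0.0531]
tcp_rot: [0.136, 0.462, 0.873, -0.075]
contact_force: [-0.2, 0.2, -0.3]
opening: 0.0853
grip_force: 0.0
```

```bash
python3 - <<'E'
from h import *
s=arm.observe(); print(s['tcp_pos'],s['opening'],s['time_s'],s['joint_positions'])
p,d=arm.read_camera("wrist"); np.savez("w4.npz",p=p,d=d,q=s['tcp_rot'],t=s['tcp_pos']); cv2.imwrite("pics/w4.png",p[:,:,::-1])
E
```

```text
[ 0.44757123 -0.27522235  0.05308247] 0.08530071860163913 8.0667 [-0.57586133 -0.08568132  1.88258971 -0.14193079  1.0625025  -1.12202951]
```

View pics/w4.png

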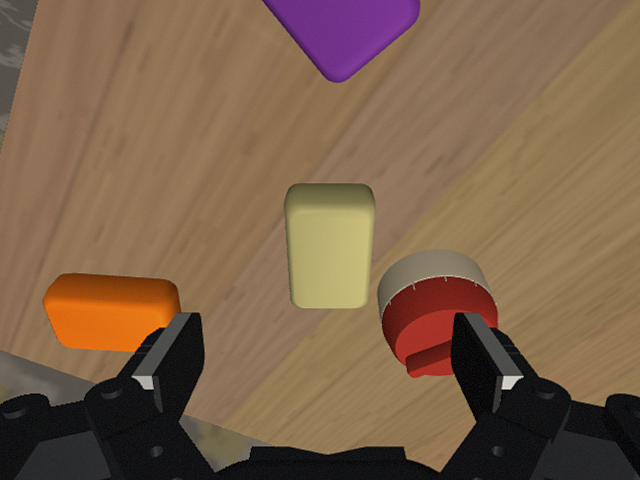

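The bar stands upright in the picture at (331,245) with its free end at the top, and the timer is at (438,315), well clear of where the fingers will go.

```bash
python3 - <<'E'
from h import *
np.set_printoptions(precision=4,suppress=True)
z=np.load("w4.npz"); C=cam("wrist",dict(tcp_rot=z['q'],tcp_pos=z['t'])); P=cloud(C,z['d']); Z=P[...,2]
m=(Z>.0235-.003)&(Z<.028); k=np.zeros(m.shape,np.uint8); k[170:320,270:385]=m[170:320,270:385]*255
cs,_=cv2.findContours(k,cv2.RETR_EXTERNAL,cv2.CHAIN_APPROX_NONE); c=max(cs,key=cv2.contourArea)[:,0]
r=cv2.minAreaRect((P[c[:,1],c[:,0],:2]*1000).astype(np.float32)); print(r,np.median(Z[k>0]))
hsv=cv2.cvtColor(z['p'],cv2.COLOR_RGB2HSV); k2=np.zeros(m.shape,np.uint8); k2[170:320,270:385]=cv2.inRange(hsv,(20,50,60),(35,170,255))[170:320,270:385]
ok=(k2>0)&(Z>.006)&(Z<.03); W=P[ok]; r2=cv2.minAreaRect((W[:,:2]*1000).astype(np.float32)); print("all soap pts",r2)
s=arm.observe(); print(s['tcp_pos'])
R0=rot(s['tcp_rot'])
b=cv2.boxPoints(r2); e=b[1:3]-b[:2]; l=np.linalg.norm(e,axis=1); e=e[l.argmax()]; th=np.arctan2(e[1],e[0]); 
th=th if np.sin(th)<0 else th+np.pi; print("f deg",np.degrees(th))
f=np.array([np.cos(th),np.sin(th),0]); ctr=np.r_[np.array(r2[0])/1000,0]
R1=orient(np.degrees(th)+90,-18); 
p1=ctr-f*.023+[0,0,.025]+R1[:,2]*.048; print(p1); plan(s['tcp_pos'],R0,p1,R1,1); print("z tool in world",R0[:,2])
E
```

```text
((454.83795166015625, -283.16802978515625), (43.02846145629883, 69.1011734008789), 34.096458435058594) 0.023817796726972457
all soap pts ((461.07470703125, -284.231201171875), (54.07139205932617, 79.5663833618164), 34.08246612548828)
[ 0.4475 -0.2753  0.0531]
f deg -55.917545
[ 0.4565 -0.2775 -0.0207]
xyz [16.1  6.6 72.3] r [-0.005 -0.002  0.003] deg 0.4
z tool in world [ 0.1679 -0.2566 -0.9518]
```

Emit:
send_rows(
  series=[
    {"jaw": -1, "x": 5, "y": 1, "z": 18, "rx": 0, "ry": 0, "rz": 0},
    {"jaw": -1, "x": 10, "y": 2, "z": 36, "rx": 0, "ry": 0, "rz": 0},
    {"jaw": -1, "x": 15, "y": 2, "z": 54, "rx": 0, "ry": 0, "rz": 0},
    {"jaw": -1, "x": 20, "y": 2, "z": 69, "rx": 0, "ry": 0, "rz": 0},
    {"jaw": -1, "x": 20, "y": 2, "z": 69, "rx": 0, "ry": 0, "rz": 0},
  ],
)

```text
time_s: 8.53
tcp_pos: [0.4468, -0.2746, -0.023]
tcp_rot: [0.132, 0.462, 0.874, -0.075]
contact_force: [-0.3, 1.1, -1.3]
opening: 0.0854
grip_force: 0.0
```

Emit:
send_rows(
  series=[
    {"jaw": -1, "x": 0, "y": 0, "z": 0, "rx": 0, "ry": 0, "rz": 0},
    {"jaw": -1, "x": 0, "y": 0, "z": 0, "rx": 0, "ry": 0, "rz": 0},
  ],
)

```text
time_s: 8.7
tcp_pos: [0.4501, -0.2773, -0.0178]
tcp_rot: [0.137, 0.463, 0.873, -0.075]
contact_force: [0.5, 0.6, -0.4]
opening: 0.0853
grip_force: 0.0
```

Emit:
send_rows(
  series=[
    {"jaw": -1, "x": 1, "y": 0, "z": 3, "rx": 0, "ry": 0, "rz": 0},
    {"jaw": 0.2, "x": 1, "y": 0, "z": 3, "rx": 0, "ry": 0, "rz": 0},
    {"jaw": 0.6, "x": 1, "y": 0, "z": 3, "rx": 0, "ry": 0, "rz": 0},
    {"jaw": 1, "x": 1, "y": 0, "z": 3, "rx": 0, "ry": 0, "rz": 0},
    {"jaw": 1, "x": 1, "y": 0, "z": 3, "rx": 0, "ry": 0, "rz": 0},
  ],
  squeeze=50,
)

```text
time_s: 9.12
tcp_pos: [0.4495, -0.2774, -0.0212]
tcp_rot: [0.136, 0.463, 0.872, -0.075]
contact_force: [1.2, -0.5, 0.2]
opening: 0.0423
grip_force: 51.8
```

Emit:
send_rows(
  series=[
    {"jaw": 1, "x": 0, "y": 0, "z": 0, "rx": 0, "ry": 0, "rz": 0},
    {"jaw": 1, "x": 0, "y": 0, "z": 0, "rx": 0, "ry": 0, "rz": 0},
    {"jaw": 1, "x": 0, "y": 0, "z": 0, "rx": 0, "ry": 0, "rz": 0},
  ],
)

```text
time_s: 9.37
tcp_pos: [0.4495, -0.2775, -0.0214]
tcp_rot: [0.136, 0.463, 0.873, -0.076]
contact_force: [-1.5, 2.4, 5.6]
opening: 0.0426
grip_force: 52.5
```

```bash
python3 - <<'E'
from h import *
s=arm.observe(); print(s['tcp_pos'],s['opening'],s['grip_force'],s['time_s'],s['contact_force'])
p,d=arm.read_camera("wrist"); np.savez("w5.npz",p=p,d=d,q=s['tcp_rot'],t=s['tcp_pos']); cv2.imwrite("pics/w5.png",p[:,:,::-1])
E
```

```text
[ 0.44953359 -0.27746727 -0.02138585] 0.04264624917756721 52.495830709522124 9.3667 [-1.47046716  2.38992006  5.56361841]
```

View pics/w5.png

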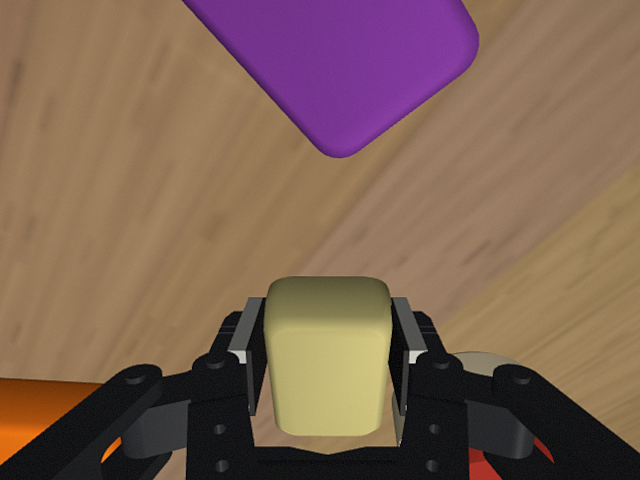

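The bar is held square across its width at the free end, and the fingers are clear of the timer. Next I'll lift straight up, then swing to a staging pose in front of the bed.

```bash
cat >> h.py <<'E'
u17=np.array([np.cos(np.radians(17)),np.sin(np.radians(17)),0]); v17=np.array([-u17[1],u17[0],0]); O=np.array([.5354,.0335,0])
def press(x,y,z): return O+u17*x/1000+v17*y/1000+np.array([0,0,z/1000])
E
python3 - <<'E'
from h import *
s=arm.observe(); p=s['tcp_pos'];R0=rot(s['tcp_rot']); print(R0[:,2])
up=p+[0,0,.085]; plan(p,R0,up,R0,1)
R1=orient(107,-18); st=press(-105,0,50); print(st)
plan(up,R0,st,R1,4)
E
```

```text
[ 0.16797705 -0.2581461  -0.95139072]
xyz [-26.2  -0.5 -80.9] r [ 0. -0. -0.] deg 0.0
[0.434988   0.00280097 0.05      ]
xyz [ 58.2  36.2 -15.5] r [-0.099 -0.001 -0.302] deg 18.2
xyz [ 44.5  53.2 -11. ] r [-0.099 -0.001 -0.302] deg 18.2
xyz [26.5 64.9 -5.2] r [-0.099 -0.001 -0.302] deg 18.2
xyz [ 5.9 70.   1.6] r [-0.099 -0.001 -0.302] deg 18.2
```

Emit:
send_rows(
  series=[
    {"jaw": 1, "x": -4, "y": 0, "z": -12, "rx": 0, "ry": 0, "rz": 0},
    {"jaw": 1, "x": -10, "y": 0, "z": -31, "rx": 0, "ry": 0, "rz": 0},
    {"jaw": 1, "x": -17, "y": 0, "z": -52, "rx": 0, "ry": 0, "rz": 0},
    {"jaw": 1, "x": -23, "y": 0, "z": -71, "rx": 0, "ry": 0, "rz": 0},
    {"jaw": 1, "x": -26, "y": 0, "z": -81, "rx": 0, "ry": 0, "rz": 0},
  ],
)

```text
time_s: 9.83
tcp_pos: [0.4501, -0.2773, 0.0649]
tcp_rot: [0.137, 0.463, 0.872, -0.076]
contact_force: [0.2, 0.1, -0.3]
opening: 0.042
grip_force: 51.8
```

Emit:
send_rows(
  series=[
    {"jaw": 1, "x": 15, "y": 7, "z": -4, "rx": -0.025, "ry": 0, "rz": -0.075},
    {"jaw": 1, "x": 30, "y": 16, "z": -8, "rx": -0.05, "ry": 0, "rz": -0.15},
    {"jaw": 1, "x": 45, "y": 26, "z": -12, "rx": -0.075, "ry": 0, "rz": -0.225},
    {"jaw": 1, "x": 58.2, "y": 36.2, "z": -15.5, "rx": -0.099, "ry": -0.001, "rz": -0.302},
    {"jaw": 1, "x": 58.2, "y": 36.2, "z": -15.5, "rx": -0.099, "ry": -0.001, "rz": -0.302},
  ],
)

```text
time_s: 10.25
tcp_pos: [0.4439, -0.2041, 0.0574]
tcp_rot: [0.144, 0.318, 0.936, -0.051]
contact_force: [-0.2, -0.2, -1.4]
opening: 0.0427
grip_force: 51.7
```

Emit:
send_rows(
  series=[
    {"jaw": 1, "x": 12, "y": 12, "z": -3, "rx": -0.025, "ry": 0, "rz": -0.075},
    {"jaw": 1, "x": 23, "y": 25, "z": -6, "rx": -0.05, "ry": 0, "rz": -0.15},
    {"jaw": 1, "x": 34, "y": 39, "z": -9, "rx": -0.075, "ry": 0, "rz": -0.225},
    {"jaw": 1, "x": 44.5, "y": 53.2, "z": -11, "rx": -0.099, "ry": -0.001, "rz": -0.302},
    {"jaw": 1, "x": 44.5, "y": 53.2, "z": -11, "rx": -0.099, "ry": -0.001, "rz": -0.302},
  ],
)

```text
time_s: 10.67
tcp_pos: [0.4408, -0.135, 0.0546]
tcp_rot: [0.151, 0.167, 0.974, -0.027]
contact_force: [0.1, 0.6, -0.4]
opening: 0.0426
grip_force: 51.7
```

Emit:
send_rows(
  series=[
    {"jaw": 1, "x": 7, "y": 16, "z": -1, "rx": -0.025, "ry": 0, "rz": -0.075},
    {"jaw": 1, "x": 14, "y": 32, "z": -2, "rx": -0.05, "ry": 0, "rz": -0.15},
    {"jaw": 1, "x": 20, "y": 48, "z": -4, "rx": -0.075, "ry": 0, "rz": -0.225},
    {"jaw": 1, "x": 26.5, "y": 64.9, "z": -5.2, "rx": -0.099, "ry": -0.001, "rz": -0.302},
    {"jaw": 1, "x": 26.5, "y": 64.9, "z": -5.2, "rx": -0.099, "ry": -0.001, "rz": -0.302},
  ],
)

```text
time_s: 11.08
tcp_pos: [0.4378, -0.0656, 0.0518]
tcp_rot: [0.154, 0.011, 0.988, -0.002]
contact_force: [0.3, 0.6, -0.7]
opening: 0.0424
grip_force: 51.7
```

Emit:
send_rows(
  series=[
    {"jaw": 1, "x": 2, "y": 17, "z": 0, "rx": -0.025, "ry": 0, "rz": -0.075},
    {"jaw": 1, "x": 4, "y": 35, "z": 1, "rx": -0.05, "ry": 0, "rz": -0.15},
    {"jaw": 1, "x": 5, "y": 52, "z": 1, "rx": -0.075, "ry": 0, "rz": -0.225},
    {"jaw": 1, "x": 5.9, "y": 70, "z": 1.6, "rx": -0.099, "ry": -0.001, "rz": -0.302},
    {"jaw": 1, "x": 5.9, "y": 70, "z": 1.6, "rx": -0.099, "ry": -0.001, "rz": -0.302},
  ],
)

```text
time_s: 11.5
tcp_pos: [0.4348, 0.004, 0.0488]
tcp_rot: [0.153, -0.145, 0.977, 0.024]
contact_force: [-0.3, 0.6, -1.3]
opening: 0.0425
grip_force: 51.7
```

Emit:
send_rows(
  series=[
    {"jaw": 1, "x": 0, "y": 0, "z": 0, "rx": 0, "ry": 0, "rz": 0},
    {"jaw": 1, "x": 0, "y": 0, "z": 0, "rx": 0, "ry": 0, "rz": 0},
    {"jaw": 1, "x": 0, "y": 0, "z": 0, "rx": 0, "ry": 0, "rz": 0},
  ],
)

```text
time_s: 11.75
tcp_pos: [0.4352, 0.0026, 0.0494]
tcp_rot: [0.154, -0.144, 0.977, 0.023]
contact_force: [-0.7, 0.5, -1.4]
opening: 0.0421
grip_force: 51.7
```

```bash
python3 - <<'E'
from h import *
s=arm.observe(); print(s['tcp_pos'],s['opening'],s['grip_force'],s['time_s'],s['contact_force'])
p,d=arm.read_camera("wrist"); np.savez("w6.npz",p=p,d=d,q=s['tcp_rot'],t=s['tcp_pos'])
q,e=arm.read_camera("scene"); np.savez("s6.npz",p=q,d=e)
cv2.imwrite("pics/w6.png",np.hstack([p[:,120:520],cv2.copyMakeBorder(cv2.resize(q[200:300,255:388],(400,300)),0,180,0,0,0)])[:,:,::-1])
R0=rot(s['tcp_rot']); print(R.from_matrix(orient(107,-18).T@R0).as_rotvec(degrees=True))
C=cam("wrist",s); P=cloud(C,d); hsv=cv2.cvtColor(p,cv2.COLOR_RGB2HSV); Q0=(P-s['tcp_pos']); 
k=np.zeros((480,640),bool); k[280:440,255:405]=True
W=Q0[k&(cv2.inRange(hsv,(20,50,40),(35,170,255))>0)]*1000; A=np.c_[W@u17,W@v17,W[:,2]]; A=A[(abs(A[:,1])<25)&(abs(A[:,0])<60)&(A[:,2]>15)]
print("bar in press axes rel tcp",np.percentile(A,[1,50,99],axis=0).round(1))
T=A[(A[:,0]>-12)&(A[:,0]<30)&(abs(A[:,1])<15)]; print("top plane z=ax+by+c",np.linalg.lstsq(np.c_[T[:,:2],np.ones(len(T))],T[:,2],rcond=None)[0])
E
```

```text
[0.43516937 0.00260818 0.04939514] 0.042128913184802046 51.735062438528985 11.75 [-0.68103965  0.49050929 -1.37305375]
[0.06472062 0.12382493 0.26943998]
bar in press axes rel tcp [[-26.1 -20.4  26.4]
 [ -9.6   0.6  44.9]
 [ 39.6  21.3  46.1]]
top plane z=ax+by+c [-1.70985547e-03  6.38964307e-03  4.52948291e+01]
```

View pics/w6.png

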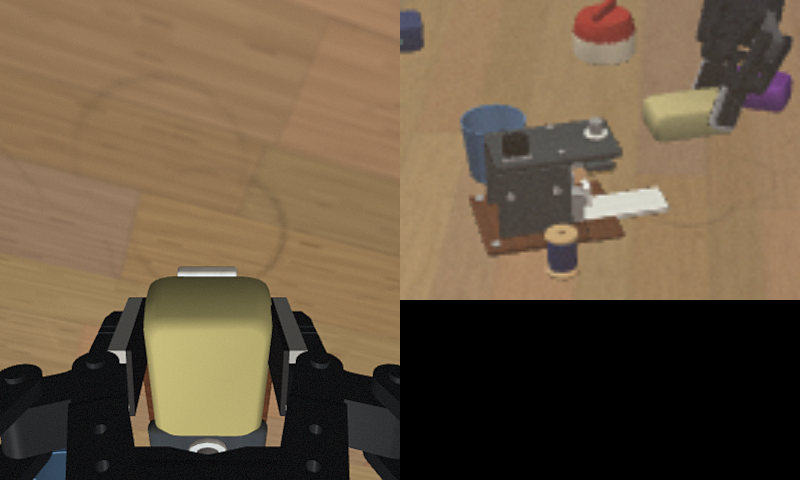

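Bar is flat: its top plane has no slope and its underside is 21.3 mm above the reported TCP. It is centred on the bed line (bar centre column 327, bed 327), 8 mm ahead of the TCP. Now I'll lower it over the bed front.

Emit:
send_rows(
  series=[
    {"jaw": 1, "x": -8, "y": 0, "z": 15, "rx": 0, "ry": 0, "rz": 0},
    {"jaw": 1, "x": -9.5, "y": 0, "z": 31, "rx": 0, "ry": 0, "rz": -0.003},
    {"jaw": 1, "x": -9.5, "y": 0, "z": 48, "rx": 0, "ry": 0, "rz": -0.005},
    {"jaw": 1, "x": -9.5, "y": 0, "z": 61, "rx": 0, "ry": 0, "rz": -0.005},
    {"jaw": 1, "x": -9.5, "y": 0, "z": 67.7, "rx": 0, "ry": 0, "rz": -0.005},
  ],
)

```text
time_s: 12.27
tcp_pos: [0.4627, 0.0123, -0.0139]
tcp_rot: [0.152, -0.147, 0.977, 0.023]
contact_force: [-0.8, -0.7, -0.7]
opening: 0.0422
grip_force: 51.7
```

Emit:
send_rows(
  series=[
    {"jaw": 1, "x": 0, "y": 0, "z": 0, "rx": 0, "ry": 0, "rz": 0},
    {"jaw": 1, "x": 0, "y": 0, "z": 0, "rx": 0, "ry": 0, "rz": 0},
    {"jaw": 1, "x": 0, "y": 0, "z": 0, "rx": 0, "ry": 0, "rz": 0},
  ],
)

```text
time_s: 12.52
tcp_pos: [0.4642, 0.012, -0.0112]
tcp_rot: [0.155, -0.147, 0.977, 0.023]
contact_force: [0.3, -0.4, -0.2]
opening: 0.0427
grip_force: 51.8
```

```bash
cat > st.py <<'E'
from h import *
np.set_printoptions(precision=4,suppress=True)
s=arm.observe(); q=s['tcp_pos']-O; R0=rot(s['tcp_rot'])
print("t",s['time_s'],"press xyz mm",np.array([q@u17,q@v17,q[2]])*1000,"roterr deg",R.from_matrix(orient(107,-18).T@R0).as_rotvec(degrees=True),"F uvz",s['contact_force']@u17,s['contact_force']@v17,s['contact_force'][2],s['opening'])
E
python3 st.py
```

```text
t 12.5167 press xyz mm [-74.4046   0.2794 -11.1502] roterr deg [ 0.0377  0.0258 -0.1402] F uvz 0.2032820814694336 -0.46838369915768097 -0.21772074215248038 0.042662472863905974
```

Emit:
send_rows(
  series=[
    {"jaw": 1, "x": 0.6, "y": -0.3, "z": 2, "rx": 0, "ry": 0, "rz": 0},
    {"jaw": 1, "x": 1.2, "y": -0.6, "z": 3.8, "rx": 0, "ry": 0, "rz": 0.001},
    {"jaw": 1, "x": 1.2, "y": -0.6, "z": 3.8, "rx": 0, "ry": 0, "rz": 0.001},
    {"jaw": 1, "x": 1.2, "y": -0.6, "z": 3.8, "rx": 0, "ry": 0, "rz": 0.001},
  ],
)

```text
time_s: 12.85
tcp_pos: [0.4644, 0.0115, -0.0154]
tcp_rot: [0.155, -0.147, 0.977, 0.023]
contact_force: [0.0, -0.4, 0.2]
opening: 0.0423
grip_force: 51.9
```

```bash
python3 st.py
```

```text
t 12.85 press xyz mm [-74.3481  -0.2927 -15.3548] roterr deg [ 0.0467  0.0141 -0.0964] F uvz -0.09437812631496689 -0.36688794241575234 0.19122868120987485 0.042333637308108504
```

Emit:
send_rows(
  series=[
    {"jaw": 1, "x": -3.4, "y": 0, "z": 1.6, "rx": 0, "ry": 0, "rz": 0.001},
    {"jaw": 1, "x": -7.5, "y": 0, "z": 2.9, "rx": 0, "ry": 0, "rz": 0.001},
    {"jaw": 1, "x": -12, "y": 0, "z": 4.4, "rx": 0, "ry": 0, "rz": 0.001},
    {"jaw": 1, "x": -17, "y": 0, "z": 6, "rx": 0, "ry": 0, "rz": 0.001},
    {"jaw": 1, "x": -17, "y": 0, "z": 6, "rx": 0, "ry": 0, "rz": 0.001},
  ],
)

```text
time_s: 13.27
tcp_pos: [0.4828, 0.017, -0.0153]
tcp_rot: [0.155, -0.146, 0.977, 0.023]
contact_force: [1.0, -0.1, 2.7]
opening: 0.0424
grip_force: 52.1
```

Emit:
send_rows(
  series=[
    {"jaw": 1, "x": 0, "y": 0, "z": 0, "rx": 0, "ry": 0, "rz": 0},
    {"jaw": 1, "x": 0, "y": 0, "z": 0, "rx": 0, "ry": 0, "rz": 0},
  ],
)

```text
time_s: 13.43
tcp_pos: [0.4825, 0.017, -0.0153]
tcp_rot: [0.156, -0.146, 0.977, 0.023]
contact_force: [2.0, 0.7, 4.4]
opening: 0.0424
grip_force: 52.2
```

```bash
python3 st.py; python3 - <<'E'
from h import *
p,d=arm.read_camera("wrist"); q,e=arm.read_camera("scene")
cv2.imwrite("pics/w7.png",np.hstack([p[:,120:520],cv2.copyMakeBorder(cv2.resize(q[225:300,270:370],(400,300)),0,180,0,0,0)])[:,:,::-1])
E
```

```text
t 13.4333 press xyz mm [-55.3978  -0.3185 -15.339 ] roterr deg [ 0.0538 -0.0916 -0.0431] F uvz 2.1145112433299817 0.04658889603760017 4.434912553129289 0.04239113014452776
```

View pics/w7.png

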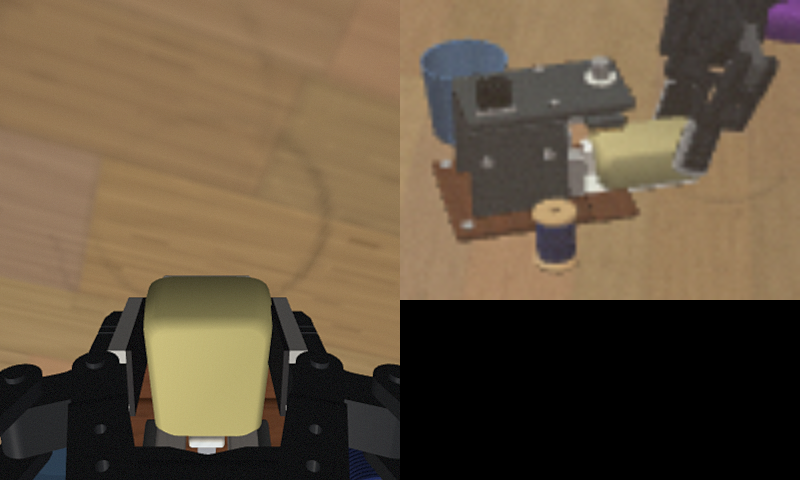

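The bar is flat on the bed and aligned, with its front just short of the trigger. Now I'll feed it on.

Emit:
send_rows(
  series=[
    {"jaw": 1, "x": -3, "y": 0, "z": 0.8, "rx": 0, "ry": 0, "rz": 0},
    {"jaw": 1, "x": -6, "y": 0, "z": 1.8, "rx": 0, "ry": 0, "rz": 0},
    {"jaw": 1, "x": -9, "y": 0, "z": 2.8, "rx": 0, "ry": 0, "rz": 0},
    {"jaw": 1, "x": -11.4, "y": 0, "z": 3.6, "rx": 0, "ry": 0, "rz": 0},
    {"jaw": 1, "x": -12.4, "y": 0, "z": 3.9, "rx": 0, "ry": 0, "rz": 0},
  ],
)

```text
time_s: 13.95
tcp_pos: [0.4924, 0.02, -0.0155]
tcp_rot: [0.153, -0.147, 0.977, 0.022]
contact_force: [-10.6, -4.2, 17.2]
opening: 0.0422
grip_force: 54.3
```

```bash
python3 st.py
```

```text
t 13.95 press xyz mm [-45.0564  -0.2907 -15.492 ] roterr deg [ 0.0391  0.2666 -0.1186] F uvz -11.349181798260686 -0.9327536886610844 17.22938518901245 0.042174327118600245
```

Emit:
send_rows(
  series=[
    {"jaw": 1, "x": -0.7, "y": 0, "z": -0.6, "rx": 0, "ry": 0, "rz": 0},
    {"jaw": 1, "x": -1.3, "y": 0, "z": -0.6, "rx": 0, "ry": 0, "rz": 0},
    {"jaw": 1, "x": -1.3, "y": 0, "z": -0.6, "rx": 0, "ry": 0, "rz": 0},
  ],
)

```text
time_s: 14.2
tcp_pos: [0.4926, 0.0201, -0.0155]
tcp_rot: [0.152, -0.147, 0.977, 0.022]
contact_force: [-10.0, -3.8, 12.2]
opening: 0.0422
grip_force: 53.6
```

```bash
python3 st.py
```

```text
t 14.2 press xyz mm [-44.8764  -0.2642 -15.4659] roterr deg [ 0.0366  0.3586 -0.1095] F uvz -10.620912216104053 -0.7024165050574772 12.200476456715664 0.04224248802786827
```

```bash
cat > sh.py <<'E'
from h import *
q,e=arm.read_camera("scene"); C=cam("scene"); P=cloud(C,e); D=P-O; X=D@u17*1000; Y=D@v17*1000; Z=P[...,2]*1000
m=(abs(X+16)<12)&(abs(Y)<9)&(Z>77)&(Z<100); print("shaft px",m.sum(),Z[m].max() if m.any() else None, np.median(Z[m]) if m.any() else None)
hsv=cv2.cvtColor(q,cv2.COLOR_RGB2HSV)
m=(cv2.inRange(hsv,(18,60,60),(35,200,255))>0)&(abs(Y)<30)&(X>-90)&(X<12)&(Z>10)&(Z<34)
print("bar X range",np.percentile(X[m],[1,50,99]) if m.any() else None,m.sum())
np.savez("sh.npz",p=q,d=e)
E
python3 sh.py; python3 -c "
from h import *
z=np.load('s6.npz'); P=cloud(cam('scene'),z['d']); D=P-O;X=D@u17*1000;Y=D@v17*1000;Z=P[...,2]*1000
m=(abs(X+16)<12)&(abs(Y)<9)&(Z>77)&(Z<100); print('before',m.sum(),Z[m].max(),np.median(Z[m]))"
```

```text
shaft px 22 86.3818980513269 82.16037759574297
bar X range [-58.82748336 -25.39549823   0.2179364 ] 287
before 23 88.00752952220626 84.20618689101033
```

Emit:
send_rows(
  series=[
    {"jaw": 1, "x": 0, "y": 0, "z": 0, "rx": 0, "ry": 0, "rz": 0},
    {"jaw": 1, "x": 0, "y": 0, "z": 0, "rx": 0, "ry": 0, "rz": 0},
    {"jaw": 1, "x": 0, "y": 0, "z": 0, "rx": 0, "ry": 0, "rz": 0},
    {"jaw": 1, "x": 0, "y": 0, "z": 0, "rx": 0, "ry": 0, "rz": 0},
    {"jaw": 1, "x": 0, "y": 0, "z": 0, "rx": 0, "ry": 0, "rz": 0},
  ],
)

```text
time_s: 14.67
tcp_pos: [0.4926, 0.0201, -0.0155]
tcp_rot: [0.152, -0.147, 0.977, 0.022]
contact_force: [-9.1, -4.3, 12.3]
opening: 0.0424
grip_force: 53.6
```

```bash
python3 st.py; python3 sh.py
```

```text
t 14.6667 press xyz mm [-44.8759  -0.2617 -15.454 ] roterr deg [ 0.037   0.3449 -0.1005] F uvz -10.008383461735406 -1.4425783997460688 12.31492449394309 0.04238125358762491
shaft px 14 82.72039161895361 81.117803545247
bar X range [-61.18556654 -26.04043119   0.51688673] 272
```

Emit:
send_rows(
  series=[
    {"jaw": 1, "x": -1, "y": 0, "z": -0.5, "rx": 0, "ry": 0, "rz": 0},
    {"jaw": 1, "x": -1.9, "y": 0, "z": -1, "rx": 0, "ry": 0, "rz": 0},
    {"jaw": 1, "x": -1.9, "y": 0, "z": -1, "rx": 0, "ry": 0, "rz": 0},
  ],
)

```text
time_s: 14.97
tcp_pos: [0.4925, 0.0203, -0.0155]
tcp_rot: [0.15, -0.147, 0.977, 0.022]
contact_force: [-7.5, -5.9, 7.9]
opening: 0.0422
grip_force: 53.1
```

```bash
python3 st.py; python3 sh.py
```

```text
t 14.9667 press xyz mm [-44.8541  -0.1377 -15.4549] roterr deg [ 0.0158  0.541  -0.0799] F uvz -8.89789183201548 -3.4217510903639567 7.914194225394966 0.04215487610724036
shaft px 12 80.71483973794302 79.00194141646338
bar X range [-59.34948159 -27.29777995   0.23414175] 265
```

Emit:
send_rows(
  series=[
    {"jaw": 1, "x": 0, "y": 0, "z": 0, "rx": 0, "ry": 0, "rz": 0},
    {"jaw": 1, "x": 0, "y": 0, "z": 0, "rx": 0, "ry": 0, "rz": 0},
    {"jaw": 1, "x": 0, "y": 0, "z": 0, "rx": 0, "ry": 0, "rz": 0},
    {"jaw": 1, "x": 0, "y": 0, "z": 0, "rx": 0, "ry": 0, "rz": 0},
    {"jaw": 1, "x": 0, "y": 0, "z": 0, "rx": 0, "ry": 0, "rz": 0},
  ],
)

```text
time_s: 15.43
tcp_pos: [0.4926, 0.0203, -0.0154]
tcp_rot: [0.15, -0.147, 0.977, 0.022]
contact_force: [-9.2, -5.8, 7.1]
opening: 0.0421
grip_force: 53.1
```

Emit:
send_rows(
  series=[
    {"jaw": 1, "x": 0, "y": 0, "z": 0, "rx": 0, "ry": 0, "rz": 0},
    {"jaw": 1, "x": 0, "y": 0, "z": 0, "rx": 0, "ry": 0, "rz": 0},
    {"jaw": 1, "x": 0, "y": 0, "z": 0, "rx": 0, "ry": 0, "rz": 0},
    {"jaw": 1, "x": 0, "y": 0, "z": 0, "rx": 0, "ry": 0, "rz": 0},
    {"jaw": 1, "x": 0, "y": 0, "z": 0, "rx": 0, "ry": 0, "rz": 0},
  ],
)

```text
time_s: 15.85
tcp_pos: [0.4925, 0.0203, -0.0154]
tcp_rot: [0.15, -0.147, 0.977, 0.022]
contact_force: [-8.6, -6.0, 8.1]
opening: 0.0425
grip_force: 53.1
```

Emit:
send_rows(
  series=[
    {"jaw": 1, "x": 0, "y": 0, "z": 0, "rx": 0, "ry": 0, "rz": 0},
    {"jaw": 1, "x": 0, "y": 0, "z": 0, "rx": 0, "ry": 0, "rz": 0},
    {"jaw": 1, "x": 0, "y": 0, "z": 0, "rx": 0, "ry": 0, "rz": 0},
    {"jaw": 1, "x": 0, "y": 0, "z": 0, "rx": 0, "ry": 0, "rz": 0},
    {"jaw": 1, "x": 0, "y": 0, "z": 0, "rx": 0, "ry": 0, "rz": 0},
  ],
)

```text
time_s: 16.27
tcp_pos: [0.4925, 0.0202, -0.0154]
tcp_rot: [0.15, -0.147, 0.977, 0.022]
contact_force: [-8.8, -6.2, 8.2]
opening: 0.0421
grip_force: 53.1
```

Emit:
send_rows(
  series=[
    {"jaw": 1, "x": 0, "y": 0, "z": 0, "rx": 0, "ry": 0, "rz": 0},
    {"jaw": 1, "x": 0, "y": 0, "z": 0, "rx": 0, "ry": 0, "rz": 0},
    {"jaw": 1, "x": 0, "y": 0, "z": 0, "rx": 0, "ry": 0, "rz": 0},
    {"jaw": 1, "x": 0, "y": 0, "z": 0, "rx": 0, "ry": 0, "rz": 0},
    {"jaw": 1, "x": 0, "y": 0, "z": 0, "rx": 0, "ry": 0, "rz": 0},
  ],
)

```text
time_s: 16.68
tcp_pos: [0.4926, 0.0203, -0.0154]
tcp_rot: [0.15, -0.147, 0.977, 0.022]
contact_force: [-8.9, -5.0, 8.6]
opening: 0.0425
grip_force: 53.1
```

Emit:
send_rows(
  series=[
    {"jaw": 1, "x": 0, "y": 0, "z": 0, "rx": 0, "ry": 0, "rz": 0},
    {"jaw": 1, "x": 0, "y": 0, "z": 0, "rx": 0, "ry": 0, "rz": 0},
    {"jaw": 1, "x": 0, "y": 0, "z": 0, "rx": 0, "ry": 0, "rz": 0},
    {"jaw": 1, "x": 0, "y": 0, "z": 0, "rx": 0, "ry": 0, "rz": 0},
    {"jaw": 1, "x": 0, "y": 0, "z": 0, "rx": 0, "ry": 0, "rz": 0},
  ],
)

```text
time_s: 17.1
tcp_pos: [0.4925, 0.0203, -0.0155]
tcp_rot: [0.15, -0.147, 0.977, 0.022]
contact_force: [-8.3, -5.2, 8.3]
opening: 0.0422
grip_force: 53.1
```

```bash
python3 st.py; python3 sh.py; python3 - <<'E'
from h import *
q=np.load("sh.npz")['p']; cv2.imwrite("pics/s8.png",cv2.resize(q[225:300,270:370],(800,600),interpolation=cv2.INTER_CUBIC)[:,:,::-1])
E
```

```text
t 17.1 press xyz mm [-44.8555  -0.129  -15.477 ] roterr deg [ 0.0176  0.534  -0.0846] F uvz -9.507349821181307 -2.575465280717886 8.324492842595866 0.0421599500013757
shaft px 3 78.0991997838334 77.13337986352676
bar X range [-60.20140678 -29.96314568   0.33536556] 246
```

View pics/s8.png

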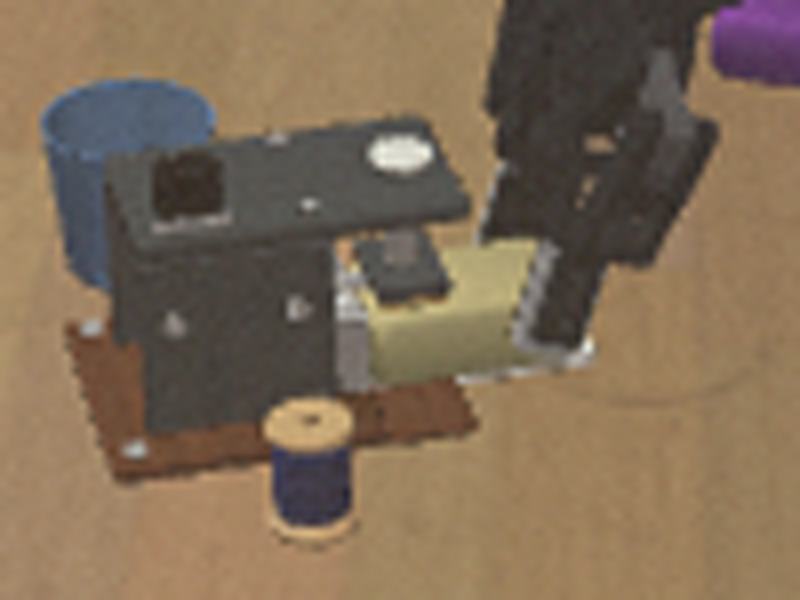

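The stamp is down flat on the bar, whose front is at the posts (the bar's X range ends at about 0). I'll keep holding for over 1.5 s more.

Emit:
send_rows(
  series=[
    {"jaw": 1, "x": 0, "y": 0, "z": 0, "rx": 0, "ry": 0, "rz": 0},
    {"jaw": 1, "x": 0, "y": 0, "z": 0, "rx": 0, "ry": 0, "rz": 0},
    {"jaw": 1, "x": 0, "y": 0, "z": 0, "rx": 0, "ry": 0, "rz": 0},
    {"jaw": 1, "x": 0, "y": 0, "z": 0, "rx": 0, "ry": 0, "rz": 0},
    {"jaw": 1, "x": 0, "y": 0, "z": 0, "rx": 0, "ry": 0, "rz": 0},
  ],
)

```text
time_s: 17.57
tcp_pos: [0.4926, 0.0202, -0.0155]
tcp_rot: [0.15, -0.147, 0.977, 0.022]
contact_force: [-8.6, -5.7, 8.9]
opening: 0.0424
grip_force: 53.1
```

Emit:
send_rows(
  series=[
    {"jaw": 1, "x": 0, "y": 0, "z": 0, "rx": 0, "ry": 0, "rz": 0},
    {"jaw": 1, "x": 0, "y": 0, "z": 0, "rx": 0, "ry": 0, "rz": 0},
    {"jaw": 1, "x": 0, "y": 0, "z": 0, "rx": 0, "ry": 0, "rz": 0},
    {"jaw": 1, "x": 0, "y": 0, "z": 0, "rx": 0, "ry": 0, "rz": 0},
    {"jaw": 1, "x": 0, "y": 0, "z": 0, "rx": 0, "ry": 0, "rz": 0},
  ],
)

```text
time_s: 17.98
tcp_pos: [0.4926, 0.0203, -0.0155]
tcp_rot: [0.15, -0.147, 0.977, 0.022]
contact_force: [-9.5, -5.9, 7.9]
opening: 0.042
grip_force: 53.1
```

Emit:
send_rows(
  series=[
    {"jaw": 1, "x": 0, "y": 0, "z": 0, "rx": 0, "ry": 0, "rz": 0},
    {"jaw": 1, "x": 0, "y": 0, "z": 0, "rx": 0, "ry": 0, "rz": 0},
    {"jaw": 1, "x": 0, "y": 0, "z": 0, "rx": 0, "ry": 0, "rz": 0},
    {"jaw": 1, "x": 0, "y": 0, "z": 0, "rx": 0, "ry": 0, "rz": 0},
    {"jaw": 1, "x": 0, "y": 0, "z": 0, "rx": 0, "ry": 0, "rz": 0},
  ],
)

```text
time_s: 18.4
tcp_pos: [0.4926, 0.0203, -0.0155]
tcp_rot: [0.15, -0.147, 0.977, 0.022]
contact_force: [-9.0, -5.1, 7.9]
opening: 0.0424
grip_force: 53.1
```

Emit:
send_rows(
  series=[
    {"jaw": 1, "x": 0, "y": 0, "z": 0, "rx": 0, "ry": 0, "rz": 0},
    {"jaw": 1, "x": 0, "y": 0, "z": 0, "rx": 0, "ry": 0, "rz": 0},
    {"jaw": 1, "x": 0, "y": 0, "z": 0, "rx": 0, "ry": 0, "rz": 0},
    {"jaw": 1, "x": 0, "y": 0, "z": 0, "rx": 0, "ry": 0, "rz": 0},
    {"jaw": 1, "x": 0, "y": 0, "z": 0, "rx": 0, "ry": 0, "rz": 0},
  ],
)

```text
time_s: 18.82
tcp_pos: [0.4925, 0.0203, -0.0155]
tcp_rot: [0.15, -0.147, 0.977, 0.022]
contact_force: [-8.3, -5.0, 7.6]
opening: 0.0423
grip_force: 53.1
```

Emit:
send_rows(
  series=[
    {"jaw": 0.6, "x": 0, "y": 0, "z": 0, "rx": 0, "ry": 0, "rz": 0},
    {"jaw": -0.2, "x": 0, "y": 0, "z": 0, "rx": 0, "ry": 0, "rz": 0},
    {"jaw": -1, "x": 0, "y": 0, "z": 0, "rx": 0, "ry": 0, "rz": 0},
    {"jaw": -1, "x": 0, "y": 0, "z": 0, "rx": 0, "ry": 0, "rz": 0},
    {"jaw": -1, "x": 0, "y": 0, "z": 0, "rx": 0, "ry": 0, "rz": 0},
  ],
)

```text
time_s: 19.23
tcp_pos: [0.4951, 0.0219, -0.0146]
tcp_rot: [0.153, -0.146, 0.977, 0.023]
contact_force: [-0.4, 0.3, 0.4]
opening: 0.0845
grip_force: 0.0
```

```bash
python3 st.py; python3 sh.py
```

```text
t 19.2333 press xyz mm [-41.9122   0.6601 -14.6285] roterr deg [-0.0637  0.1817 -0.0295] F uvz -0.3365928128212569 0.4038848084445972 0.41470569146981084 0.08446567121023563
shaft px 7 78.11771829633207 77.4676138587198
bar X range [-63.99685612 -33.08653437   0.69940544] 280
```

Released cleanly with no contact force. I'll retract along the tool axis, up and back, then check the result.

Emit:
send_rows(
  series=[
    {"jaw": -1, "x": 2, "y": -0.5, "z": -15, "rx": 0, "ry": 0, "rz": 0},
    {"jaw": -1, "x": 3, "y": -0.5, "z": -35, "rx": 0, "ry": 0, "rz": 0},
    {"jaw": -1, "x": 3, "y": -0.5, "z": -60, "rx": 0, "ry": 0, "rz": 0},
    {"jaw": -1, "x": 3, "y": -0.5, "z": -90, "rx": 0, "ry": 0, "rz": 0},
    {"jaw": -1, "x": 3, "y": -0.5, "z": -120, "rx": 0, "ry": 0, "rz": 0},
  ],
)

```text
time_s: 19.7
tcp_pos: [0.4568, 0.0098, 0.0996]
tcp_rot: [0.153, -0.147, 0.977, 0.023]
contact_force: [1.3, 0.2, 0.3]
opening: 0.0855
grip_force: 0.0
```

Emit:
send_rows(
  series=[
    {"jaw": -1, "x": 0, "y": 0, "z": -30, "rx": 0, "ry": 0, "rz": 0},
    {"jaw": -1, "x": 0, "y": 0, "z": -30, "rx": 0, "ry": 0, "rz": 0},
    {"jaw": -1, "x": 0, "y": 0, "z": -30, "rx": 0, "ry": 0, "rz": 0},
    {"jaw": -1, "x": 0, "y": 0, "z": -30, "rx": 0, "ry": 0, "rz": 0},
  ],
)

```text
time_s: 20.03
tcp_pos: [0.4488, 0.0069, 0.1272]
tcp_rot: [0.153, -0.146, 0.977, 0.023]
contact_force: [0.7, 0.1, 0.5]
opening: 0.0858
grip_force: 0.0
```

```bash
python3 - <<'E'
from h import *
np.set_printoptions(precision=2,suppress=True)
s=arm.observe(); p,d=arm.read_camera("wrist"); C=cam("wrist",s); P=cloud(C,d); D=P-O; X=D@u17*1000;Y=D@v17*1000;Z=P[...,2]*1000
cv2.imwrite("pics/w9.png",p[:,:,::-1]); print(s['tcp_pos'],s['time_s'])
m=(X>-90)&(X<-32)&(abs(Y)<30)&(Z>27)&(Z<33); print("bar top X",np.percentile(X[m],[.5,99.5]),"Y",np.percentile(Y[m],[.5,99.5]),"Z",np.median(Z[m]),m.sum())
A=np.c_[X[m],Y[m],np.ones(m.sum())]; print("slope",np.linalg.lstsq(A,Z[m],rcond=None)[0])
r=cv2.minAreaRect(np.c_[X[m],Y[m]].astype(np.float32)); print(r)
E
```

```text
[0.45 0.01 0.13] 20.0333
bar top X [-69.68 -32.22] Y [-20.32  21.59] Z 29.719820185817312 2899
slope [ 0.02 -0.   30.72]
((-51.198822021484375, 0.5855369567871094), (42.91318130493164, 38.49867248535156), 89.8262939453125)
```

View pics/w9.png

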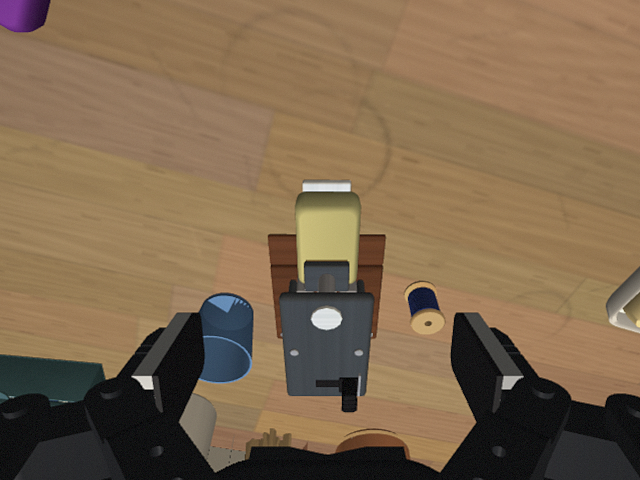

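The bar is clamped at home: its rear is at x ≈ -70 to -71 mm, it is 0.6 mm off centre, 0.2° off square and flat. The tab is aside, and the cup and spool are untouched.

```bash
python3 -c "
from workcell import arm
print(arm.finish_job())"
```

```text
the job is handed in; nothing more can be done
None
```

The job is handed in at about 20 s on the clock: lock tab fully aside, then the bar fed flat to the stop, held about 1.7 s after the stamp was seen down, and left clamped about 0.6 mm off centre; I saw nothing else disturbed, though I took no final close look at the dish or timer.

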